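# Close and latch the bread chest

### The job

Close up the bread chest. The lid is lying under the shelf of the little bread rack: draw it out by its red hook and leave it lying flat on the bench in front of the rack, then take it again by its wooden handle and seat it in the chest's opening, hook end towards the latch. Swing the latch's loop over so that its cross bar is caught under the lip of the hook, then snap the red lever down over centre until it lies flat, and let go; leave the loaf, the bowl and the jar as they are.

Things in the scene. Friction and masses are not known exactly. Their poses are not given: they have to be found in the camera images.
- chest: Fixed green bread chest 340 (x) x 170 (y) x 100 mm high; origin at the centre of its underside, z up. +x half: open top. -x half: closed deck at 100 mm height carrying the latch. Latch and opening share the middle line y = 0. Stands left or right on the bench, its x axis roughly to the robot's left.
- chest_opening (a point): Centre of the chest's opening (168 x 130 mm), at rim = deck height; axes as the chest. When the lid is seated its handle centre is 35 mm above this point and its x axis points along the chest's x axis (not reversed).
- lever_pivot (a point): Hinge of the latch lever, on the deck: axis along the chest's y, 16 mm above the deck; axes as the chest. The loop's own pivot sits on the lever 18 mm from here, at the angle (lever value - 0.314 rad) above the chest's -x direction.
- latch_lever (a joint): Red lever, rad: 0 = snapped flat towards chest -x (handle 0.035 rad above level there); grows as it swings up and over to +x, stop at 2.16. Light friction (0.05 N m) holds it where left. Loop hooked: it stiffens from about 0.85, is hardest on the way to dead centre at 0.24 (2 to 3 N at the tip); pressed past that, down to 0, it stays down.
- lever_tip (a point): Middle of the lever's tip, 70 mm from its hinge. The handle is a plate 26 mm wide, 5 mm thick, with a tip rounded to 10 mm.
- latch_loop (a joint): Hinge of the loop on the lever, rad. Elevation of the loop above the chest's +x direction = this value minus the lever value (0 = level to +x, 1.57 = upright). Starts folded up at about 1.55 to 2.2 rad elevation. Light friction (0.03 N m) holds it where left.
- loop_bar (a point): Middle of the loop's 8 mm cross bar, which runs along the chest's y, 95.7 mm from the loop's pivot. Two 6 mm rods, 44 mm apart, carry it. Yellow discs 16 mm in diameter at its ends, 54 mm over their outer faces: pinch these from above, jaws closing along the chest's y; the loop swivels in the grip as it is swung.
- loop_spring (a joint): Stretch of the loop along its length, m: 0 = slack, 3 N per mm, stop at 0.012; about 0.003 to 0.005 when latched tight.
- rack: Fixed little wooden rack 220 deep x 260 mm wide: one board, underside 75 mm above the bench, 16 mm thick, loaves on it to 170 mm height, corner posts 200 mm high. Origin on the bench in front of it, 50 mm before the middle of the board's front edge; -x points out of the rack, roughly to the robot.
- lid_handle (a point): Centre of the lid's dark wooden grip bar: 66 mm long along the lid's x, 14 wide, 14 high, 43 mm above the lid's lowest face. Axes: x from hook to handle, z up. The lid starts flat on the bench under the rack, hook end out, handle under the board.
- lid: Loose steel lid, about 0.7 kg; origin at the centre of its lowest face. Plate 186 (x) x 150 (y) mm, from 8 to 13 mm above the origin; under it a frame 163 x 125 mm, 8 mm deep, that goes into the chest's opening with 2.5 mm play each side.
- hook_seat (a point): Where the bar's axis lies when caught in the lid's red hook: 72 mm to -x of the handle centre, 13 mm lower; axes as the lid. The hook opens to +x and is 22 mm wide (y); its top is 12 mm above this point, the plate's top 17 mm below. It can be pinched across its width to draw the lid out.
- hook_ledge (a point): Point on the top of the hook's flat ledge, 10 mm to +x of the hook seat and 4 mm below it; the ledge reaches 8 mm further to +x. The bar comes down on the ledge about here (its axis 4 mm above), clear of the lip, and is then drawn to -x under the lip.
- hook_lip (a point): Lower edge of the hook's lip at its free end: 1 mm to +x of the seat and 7 mm above it. The lip is 5 mm thick and springs from the hook's post, whose face is 4 mm to -x of the seat. The bar slides under the lip up to the post.
- loaf_mid (a point): Centre of a loose loaf, 190 x 88 x 78 mm, lying on the rack's board; leave alone.
- bowl_mid (a point): Centre of a white bowl, 90 mm across, 45 mm high, on the bench beyond the chest; leave alone.
- jar_mid (a point): Centre of a small capped jar, 50 mm across, 80 mm high, on the bench beyond the chest; leave alone.
Not all that is in view belongs to the job. Of the things that look like the lid, take the one that is farthest from the robot's base at the start.

How it is judged:
By the outcome, as a careful person would: the job done as asked, in the order asked, and still so for the second after the job is handed in, with the robot touching nothing.
It also fails if it takes over 72 s, if anything falls off the work surface, if the arm or the gripper's body presses on something with over 40 N, if the wrist force passes 120 N, or if a joint passes its speed limit or range.

### The arm

A 6-joint arm with a two-finger parallel gripper is mounted at the origin on the work surface. World frame = base frame: x ahead of the robot, y to its left, z up, the work surface at z = 0. Lengths are in mm, angles in rad, forces in N, time in s.
With the tool pointing down it reaches from about 350 to 975 mm from the base axis. Payload 7.1 kg.
Tool frame: the origin (TCP) lies midway between the tips of the shut fingers; the grasp point (between the pads) lies 19 mm behind it; z points along the fingers, y is the line along which they close (so a half turn about z gives the same grasp; the last joint's range is limited). The gripper opens to 88 mm and grips with 3 to 60 N. Pads are 20 mm wide; open, the fingers measure 115 mm over their backs; the gripper's body (75 mm by 178 mm) begins 61 mm behind the grasp point.
Start: joints at [1.182, 0.423, 1.63, -0, 1.089, -0.019], TCP at [225.861, 582.745, 222.675] pointing down, gripper open.
Joint ranges: [-3, 3], [-0.9, 2.11], [0.09, 2.58], [-1.31, 4.45], [0.11, 2.69], [-2.54, 2.54]. Speed limits (rad/s): [2.39, 2.39, 3.01, 3.14, 3.14, 3.14].

### API

Orientations are given as a rotation vector (axis times angle).
In Python, from workcell import ctrl gives the robot as it stands.
- The arm moves only by the shell command python3 -m inch 'ROWS' [OPENING]. ROWS is JSON, a list of rows, each an object with "xyz": the shift along the tool's x, y, z in mm, a list of three; "rot": the turn, a rotation vector about the tool's x, y, z in rad, a list of three. In form: [{"xyz": [dx, dy, dz], "rot": [ax, ay, az]}, ...]. A call has 1 to 12 rows; each row is the pose to reach, as a shift and turn from the pose commanded when the call began, along the tool's axes at that moment; what a row does not reach only later rows make up. A row lasts 1/12 s, in which the tool goes at most 41.7 mm and 7.16 degrees, less where a joint would pass 70% of its speed; a pose out of reach is approached as far as the arm can. A call with a gripper value outside its range is refused whole. OPENING is the closure in counts, from 0 (fully open) to 255 (shut), set as the call begins (- or left out, the last holds). The fingers move at their own pace and stop on an object; the grip force is fixed at half the most. Time passes only in rows, so rows that repeat a pose let the fingers close. It gives the time, the measured TCP pose, the force, the opening and the grip force at its end, in the units of the state.
- ctrl.get_obs(): the state, without advancing time (a new reading comes with each control period).
- ctrl.get_image(name): name is "scene" or "top" or "wrist"; returns the picture (384x512x3 uint8, red, green, blue); there is no depth.
- ctrl.camera_model(name): a dict with "fx", "fy", "cx", "cy" (pixels), "position" and "attitude" of the camera in the world. Camera axes: x right, y up, looking along -z (the intrinsics and any distortion apply to the point x, -y, -z); pixel columns grow to the right and rows downward; lengths in mm; the calibration is good to about 2 mm. A picture is of the moment at which its call begins: read the wrist's pose just before it. camera_model takes no time and is no camera call; for the wrist camera it gives the pose at the moment of the call.
- ctrl.close_job(): hands the job in; it is judged then, once.
The state is a dict: "t": time; "qpos": joint angles; "qvel": joint speeds; "joint_torque": joint torques, N m; "ee_pos": TCP position; "orientation": TCP orientation; "ft_force": force on the tool from outside, world axes, zero at the start; "moment": the same for the moment, N m; "width": finger opening in mm; "grasp_force": force on a finger pad.
Only numpy, scipy, OpenCV 4.12 (cv2) and the standard library are available. Lean on these libraries where they do the work, as an engineer would, in place of code of your own. Each camera call takes 0.05 s, during which the arm holds its last target. There are 200 camera calls.

## Working session

There is one attempt and no reset: what is moved stays moved. The work goes in short steps, Python scripts to look and compute and a shell command to move; the robot and the scene stay as the last step left them, time stands still between calls to the robot, and variables do not carry over. Pictures are saved under pics/ and viewed, at most 10 in all, crops included, and the job is handed in when it is done.

```bash
ls; mkdir -p pics; cat > h.py <<'E'
import numpy as np, cv2
from scipy.spatial.transform import Rotation as R
from workcell import ctrl
def snap(n,f):
    m=ctrl.camera_model(n); im=ctrl.get_image(n); cv2.imwrite('pics/'+f,im[:,:,::-1]); return im,m
def rot(m):
    a=np.array(m['attitude'],float)
    return a if a.shape==(3,3) else R.from_rotvec(a).as_matrix() if a.size==3 else R.from_quat(a).as_matrix()
def ray(m,u,v):
    K=np.array([[m['fx'],0,m['cx']],[0,m['fy'],m['cy']],[0,0,1]])
    d=m.get('distortion',None)
    p=cv2.undistortPoints(np.array([[[u,v]]],float),K,None if d is None else np.array(d,float))[0,0]
    return np.array(m['position']),rot(m)@np.array([p[0],-p[1],-1])
def onz(m,u,v,z):
    o,d=ray(m,u,v); return o+d*(z-o[2])/d[2]
def proj(m,P):
    c=rot(m).T@(np.array(P)-m['position']); x,y=c[0]/-c[2],-c[1]/-c[2]
    return m['fx']*x+m['cx'],m['fy']*y+m['cy']
def tri(rs):
    A=0;b=0
    for o,d in rs:
        d=d/np.linalg.norm(d);M=np.eye(3)-np.outer(d,d);A=A+M;b=b+M@o
    return np.linalg.solve(A,b)
E
python3 - <<'E'
from h import *
ims=[]
for n in ['scene','top']:
    im,m=snap(n,n+'0.png'); print(n,m); ims.append(im)
im,m=snap('wrist','wrist0.png');print(m)
o=ctrl.get_obs();print(o)
cv2.imwrite('pics/both.png',np.vstack([cv2.resize(i,(400,300)) for i in ims])[:,:,::-1])
E
```

```text
pics
scene {'fx': 477.36299852905614, 'fy': 477.36299852905614, 'cx': 250.5149765102985, 'cy': 195.28167868978696, 'position': array([ 918.32255052,  879.55635511, 1282.6905696 ]), 'attitude': array([0.20123606, 0.85502763, 2.54948286])}
top {'fx': 395.17715648273696, 'fy': 395.17715648273696, 'cx': 256.7008937344813, 'cy': 184.3467605606553, 'position': array([ 417.98694082,   76.28830114, 1406.83801491]), 'attitude': array([ 0.04626901, -0.05757659, -1.54524316])}
{'fx': 270.2853737376617, 'fy': 270.2853737376617, 'cx': 255.48540839384953, 'cy': 188.14989175062294, 'position': array([149.25297367, 611.95462346, 384.68058099]), 'attitude': array([-0.26284272, -0.17851401,  1.19190684])}
{'t': 0.15, 'qpos': array([ 1.18199469e+00,  4.23685183e-01,  1.63047667e+00, -1.63487291e-05,
        1.08859107e+00, -1.90330051e-02]), 'qvel': array([-2.95532369e-04, -1.83425310e-03, -2.82442009e-03,  6.02938744e-05,
        1.69596081e-03,  7.39786229e-04]), 'joint_torque': array([ 2.00673108e-03, -5.44987464e+01, -2.73918486e+01,  6.44584140e-02,
        2.04721384e-02, -7.35067329e-05]), 'ee_pos': array([225.7172545 , 582.37383036, 222.08269618]), 'orientation': array([-5.77475448e-01, -3.08783681e+00,  1.78926715e-03]), 'ft_force': array([ 0.13298239, -0.04595733, -0.33569093]), 'moment': array([ 0.04010574, -0.01074755,  0.01723205]), 'grasp_force': 0.0, 'width': 87.89796335711138}
```

View pics/scene0.png

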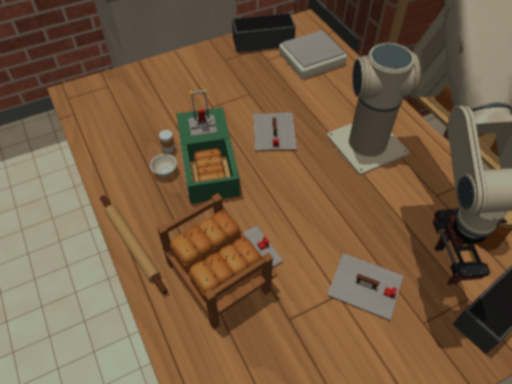

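View pics/top0.png

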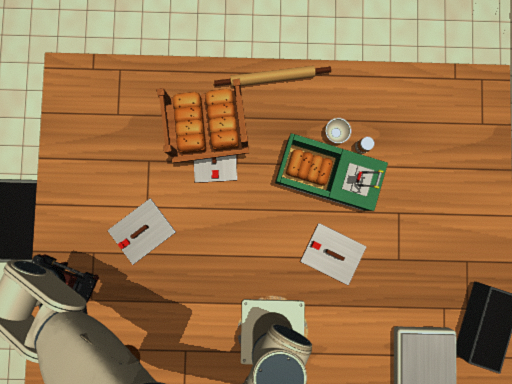

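Three lid-like things in the top view: (142,231), (333,253), and (217,169), which is half under the rack's board. The one at (217,169) fits: it is under the rack and farthest from the base. I'll confirm it in an enlarged crop and measure colours.

```bash
python3 - <<'E'
from h import *
im=cv2.imread('pics/top0.png'); m=ctrl.camera_model('top')
c=cv2.resize(im[80:220,155:395],None,fx=3.3,fy=3.3,interpolation=cv2.INTER_CUBIC); cv2.imwrite('pics/crop1.png',c)
h=cv2.cvtColor(im,cv2.COLOR_BGR2HSV)
def blobs(mask,nm,mn=6,z=0):
    n,l,s,cc=cv2.connectedComponentsWithStats(mask.astype(np.uint8))
    for i in range(1,n):
        if s[i,4]>=mn: print(nm,cc[i].round(1),s[i,4],onz(m,*cc[i],z).round(0)[:2])
H,S,V=h[...,0],h[...,1],h[...,2]
blobs(((H<4)|(H>176))&(S>190)&(V>110),'red',6,30)
blobs((H>22)&(H<35)&(S>120)&(V>120),'yel',4,200)
g=((H>55)&(H<90)&(S>100)).astype(np.uint8); g[:,:260]=0
cs=max(cv2.findContours(g,cv2.RETR_EXTERNAL,cv2.CHAIN_APPROX_NONE)[0],key=cv2.contourArea)
r=cv2.minAreaRect(cs);b=cv2.boxPoints(r);print('green',b.round(1).tolist());
for q in b: print(onz(m,*q,100).round(1))
l=((S<40)&(V>130)).astype(np.uint8); l[:,:190]=0;l[:,242:]=0;l[:145]=0;l[190:]=0
cs=max(cv2.findContours(l,cv2.RETR_EXTERNAL,cv2.CHAIN_APPROX_NONE)[0],key=cv2.contourArea)
b=cv2.boxPoints(cv2.minAreaRect(cs));print('lid',b.round(1).tolist())
for q in b: print(onz(m,*q,13).round(1))
E
```

```text
red [214.8 173.8] 42 [543. 215.]
red [359.  175.4] 18 [ 550. -290.]
red [123.4 243.4] 57 [294. 522.]
red [315.8 245.2] 40 [ 304. -142.]
yel [380.8 170.9] 8 [ 549. -312.]
yel [376.7 186.7] 9 [ 500. -299.]
green [[275.20001220703125, 181.8000030517578], [290.29998779296875, 132.5], [388.0, 162.5], [372.8999938964844, 211.6999969482422]]
[515.    6.6 100. ]
[681.4 -40.3 100. ]
[ 589. -368.  100.]
[ 423.9 -318.3  100. ]
lid [[193.10000610351562, 162.1999969482422], [235.0, 158.0], [237.10000610351562, 178.89999389648438], [195.1999969482422, 183.10000610351562]]
[583.7 294.5  13. ]
[602.4 146.7  13. ]
[528.3 137.2  13. ]
[509.7 284.6  13. ]
```

View pics/crop1.png

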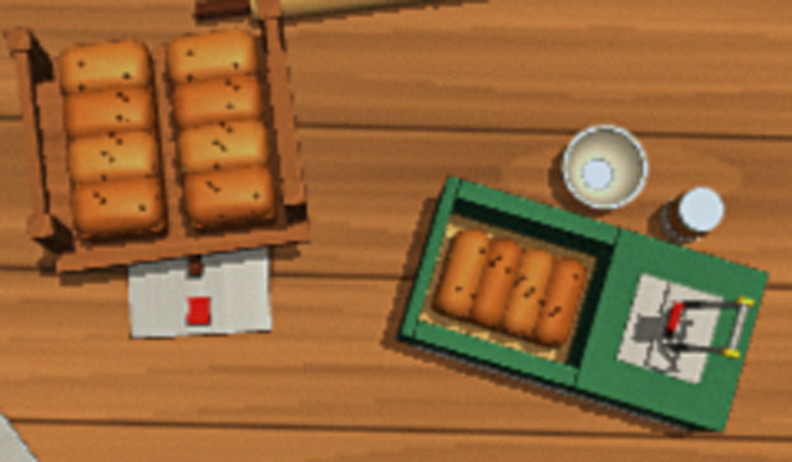

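The crop confirms it: the target lid is under the board, with its red hook at top-view (215,174) and the end of the handle just visible. The chest's opening is to the left and the latch to the right, with yellow discs at (381,171) and (377,187). Next I'll move near the hook.

```bash
cat >> h.py <<'E'
def plan(pos,yaw,tilt=0,pt='tcp'):
    """yaw: world angle (deg) of tool y; tilt (rad): tips lean to tool -x. pt='grasp': pos is of grasp point"""
    o=ctrl.get_obs(); Rc=R.from_rotvec(o['orientation']); a=np.radians(yaw)
    y=np.array([np.cos(a),np.sin(a),0]);x0=np.array([-np.sin(a),np.cos(a),0]) 
    x0=np.cross(y,[0,0,-1]); z=np.array([0,0,-1])*np.cos(tilt)-x0*np.sin(tilt); x=np.cross(y,z)
    Rt=R.from_matrix(np.c_[x,y,z]); pos=np.array(pos,float)
    if pt=='grasp': pos=pos+19*z
    d=Rc.inv().apply(pos-o['ee_pos']); r=(Rc.inv()*Rt).as_rotvec()
    ny=Rc.as_matrix()[:,1]
    print('xyz',d.round(1).tolist(),'rot',r.round(3).tolist(),'| now',o['ee_pos'].round(1),'yaw',np.degrees(np.arctan2(ny[1],ny[0])).round(1),'t',round(o['t'],2))
E
python3 - <<'E'
from h import *
plan([490,208,230],97.6)
m=ctrl.camera_model('top');print(onz(m,214.8,173.8,42))
E
```

```text
xyz [-381.7, -253.6, -7.6] rot [-0.001, -0.0, -0.502] | now [225.7 582.4 222.1] yaw 68.8 t 0.15
[541.72741646 213.57820266  42.        ]
```

```bash
python3 -m inch '[{"xyz":[-382,-254,-8],"rot":[0,0,-0.502]},{"xyz":[-382,-254,-8],"rot":[0,0,-0.502]},{"xyz":[-382,-254,-8],"rot":[0,0,-0.502]},{"xyz":[-382,-254,-8],"rot":[0,0,-0.502]},{"xyz":[-382,-254,-8],"rot":[0,0,-0.502]},{"xyz":[-382,-254,-8],"rot":[0,0,-0.502]},{"xyz":[-382,-254,-8],"rot":[0,0,-0.502]},{"xyz":[-382,-254,-8],"rot":[0,0,-0.502]},{"xyz":[-382,-254,-8],"rot":[0,0,-0.502]},{"xyz":[-382,-254,-8],"rot":[0,0,-0.502]},{"xyz":[-382,-254,-8],"rot":[0,0,-0.502]},{"xyz":[-382,-254,-8],"rot":[0,0,-0.502]}]'
python3 -m inch '[{"xyz":[0,0,0],"rot":[0,0,0]},{"xyz":[0,0,0],"rot":[0,0,0]}]'
python3 - <<'E'
from h import *
im,m=snap('wrist','w1.png');im=im[:,:,::-1].copy()
h=cv2.cvtColor(im,cv2.COLOR_BGR2HSV);H,S,V=h[...,0],h[...,1],h[...,2]
mk=(((H<4)|(H>176))&(S>180)&(V>90)).astype(np.uint8)
n,l,s,cc=cv2.connectedComponentsWithStats(mk)
for i in range(1,n):
    if s[i,4]>20: print(cc[i].round(1),s[i],onz(m,*cc[i],42).round(1))
l=((S<60)&(V>110)).astype(np.uint8)
for c in cv2.findContours(l,cv2.RETR_EXTERNAL,cv2.CHAIN_APPROX_NONE)[0]:
    if cv2.contourArea(c)>1500:
        b=cv2.boxPoints(cv2.minAreaRect(c)); print([(q.round(0).tolist(),onz(m,*q,13).round(0)[:2].tolist()) for q in b])
plan([541.7,213.6,30],97.6,.25,'grasp')
E
```

```text
t: 1.15
ee_pos: [493.2, 203.5, 230.9]
orientation: [-0.201, 3.134, -0.002]
ft_force: [0.5, -0.3, -0.9]
width: 87.6
grasp_force: 0.0
t: 1.32
ee_pos: [489.9, 207.8, 230.4]
orientation: [0.205, -3.134, -0.0]
ft_force: [0.3, 0.4, -0.2]
width: 88.0
grasp_force: 0.0
[255.4 200.9] [248 191  16  21 300] [534.  213.8  42. ]
[([205.0, 182.0], [525.0, 138.0]), ([306.0, 182.0], [506.0, 285.0]), ([306.0, 252.0], [619.0, 306.0]), ([205.0, 252.0], [640.0, 147.0])]
[([368.0, 61.0], [337.0, 334.0]), ([504.0, -13.0], [236.0, 475.0]), ([558.0, 86.0], [333.0, 590.0]), ([422.0, 160.0], [452.0, 442.0])]
xyz [-57.3, -1.9, 218.8] rot [0.0, -0.251, -0.0] | now [489.5 208.5 230.4] yaw 97.6 t 1.37
```

View pics/w1.png

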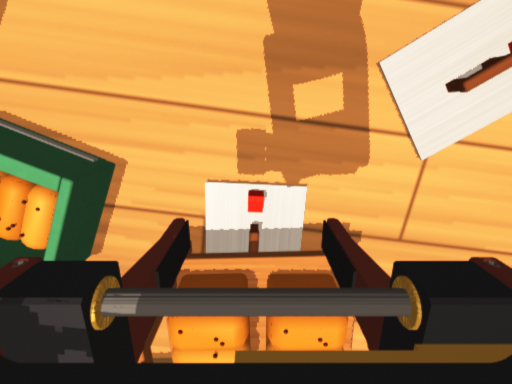

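The wrist view shows the hook at (255,201), between the fingers' lines, with the board's front edge just behind. I'll tilt the gripper's body away from the rack and descend onto the hook.

```bash
python3 -m inch '[{"xyz":[-53,-1,40],"rot":[0,-0.25,0]},{"xyz":[-53,-1,80],"rot":[0,-0.25,0]},{"xyz":[-53,-1,120],"rot":[0,-0.25,0]},{"xyz":[-53,-1,150],"rot":[0,-0.25,0]},{"xyz":[-53,-1,180],"rot":[0,-0.25,0]},{"xyz":[-53,-1,195],"rot":[0,-0.25,0]},{"xyz":[-53,-1,205],"rot":[0,-0.25,0]},{"xyz":[-53,-1,211],"rot":[0,-0.25,0]},{"xyz":[-53,-1,211],"rot":[0,-0.25,0]},{"xyz":[-53,-1,211],"rot":[0,-0.25,0]}]' 60
python3 -m inch '[{"xyz":[0,0,0],"rot":[0,0,0]},{"xyz":[0,0,0],"rot":[0,0,0]},{"xyz":[0,0,0],"rot":[0,0,0]},{"xyz":[0,0,0],"rot":[0,0,0]},{"xyz":[0,0,0],"rot":[0,0,0]},{"xyz":[0,0,0],"rot":[0,0,0]}]' 255
```

```text
t: 2.2
ee_pos: [543.4, 214.8, 20.7]
orientation: [-0.192, 2.884, 0.025]
ft_force: [0.1, 0.1, 0.3]
width: 67.0
grasp_force: 0.0
t: 2.7
ee_pos: [543.0, 213.8, 20.0]
orientation: [-0.191, 2.885, 0.024]
ft_force: [0.3, -0.0, 0.0]
width: 30.6
grasp_force: 0.0
```

```bash
python3 -m inch '[{"xyz":[0,0,0],"rot":[0,0,0]},{"xyz":[0,0,0],"rot":[0,0,0]},{"xyz":[0,0,0],"rot":[0,0,0]},{"xyz":[0,0,0],"rot":[0,0,0]}]'
python3 - <<'E'
from h import *
# pull-out direction: 185 mm back along lid x, at constant height
u=-np.array([np.cos(np.radians(7.6)),np.sin(np.radians(7.6)),0])
o=ctrl.get_obs(); plan(o['ee_pos']+185*u+[0,0,1],97.6,.25); print(o['ee_pos']+185*u)
E
```

```text
t: 3.03
ee_pos: [542.9, 213.8, 19.8]
orientation: [-0.19, 2.886, 0.024]
ft_force: [0.3, -0.2, 3.9]
width: 21.9
grasp_force: 29.9
xyz [179.0, -0.2, -46.7] rot [-0.0, -0.0, -0.001] | now [542.9 213.8  19.8] yaw 97.5 t 3.03
[359.57173916 189.29015332  19.75583017]
```

```bash
python3 -m inch '[{"xyz":[7.8,0,-2],"rot":[0,0,0]},{"xyz":[23.3,0,-6],"rot":[0,0,0]},{"xyz":[38.8,0,-10],"rot":[0,0,0]},{"xyz":[58.2,0,-15],"rot":[0,0,0]},{"xyz":[77.5,0,-20],"rot":[0,0,0]},{"xyz":[97,0,-25],"rot":[0,0,0]},{"xyz":[116,0,-30],"rot":[0,0,0]},{"xyz":[136,0,-35],"rot":[0,0,0]},{"xyz":[149,0,-38.3],"rot":[0,0,0]},{"xyz":[155,0,-39.9],"rot":[0,0,0]},{"xyz":[155,0,-39.9],"rot":[0,0,0]},{"xyz":[155,0,-39.9],"rot":[0,0,0]}]'
python3 -m inch '[{"xyz":[0,0,0.3],"rot":[0,0,0]},{"xyz":[0,0,0.3],"rot":[0,0,0]},{"xyz":[0,0,0.3],"rot":[0,0,0]},{"xyz":[0,0,0.3],"rot":[0,0,0]}]' 100
python3 -m inch '[{"xyz":[5,0,-20],"rot":[0,0,0]},{"xyz":[10,0,-40],"rot":[0,0,0]},{"xyz":[20,0,-80],"rot":[0,0,0]},{"xyz":[30,0,-115],"rot":[0,0,0]},{"xyz":[40,0,-150],"rot":[0,0,0]},{"xyz":[45,0,-180],"rot":[0,0,0]},{"xyz":[45,0,-180],"rot":[0,0.25,0]},{"xyz":[45,0,-180],"rot":[0,0.25,0]},{"xyz":[45,0,-180],"rot":[0,0.25,0]},{"xyz":[45,0,-180],"rot":[0,0.25,0]}]'
python3 - <<'E'
from h import *
plan([540,-200,330],74.4)
im,m=snap('wrist','w2.png');im=im[:,:,::-1].copy()
h=cv2.cvtColor(im,cv2.COLOR_BGR2HSV);H,S,V=h[...,0],h[...,1],h[...,2]
mk=(((H<4)|(H>176))&(S>180)&(V>90)).astype(np.uint8)
n,l,s,cc=cv2.connectedComponentsWithStats(mk)
for i in range(1,n):
    if s[i,4]>20: print(cc[i].round(1),s[i],onz(m,*cc[i],42).round(1))
l=((S<60)&(V>110)).astype(np.uint8)
for c in cv2.findContours(l,cv2.RETR_EXTERNAL,cv2.CHAIN_APPROX_NONE)[0]:
    if cv2.contourArea(c)>1500:
        b=cv2.boxPoints(cv2.minAreaRect(c)); print([(q.round(0).tolist(),onz(m,*q,13).round(0)[:2].tolist()) for q in b])
E
```

```text
t: 4.03
ee_pos: [382.4, 192.2, 19.7]
orientation: [-0.193, 2.888, 0.023]
ft_force: [-3.7, -0.3, -0.3]
width: 22.0
grasp_force: 30.0
t: 4.37
ee_pos: [384.9, 193.0, 19.8]
orientation: [-0.191, 2.885, 0.025]
ft_force: [-0.8, -1.1, -0.3]
width: 45.2
grasp_force: 0.0
t: 5.2
ee_pos: [298.4, 181.1, 183.1]
orientation: [-0.204, 3.132, 0.0]
ft_force: [-0.9, -0.7, -0.5]
width: 53.3
grasp_force: 0.0
xyz [-190.6, -409.2, -146.3] rot [0.001, 0.003, 0.402] | now [298.4 181.1 183.1] yaw 97.4 t 5.2
[  1.2 143.8] [  0 138   5  15  41] [ 295.8 -105.9   42. ]
[507.4 204.5] [502 196  10  19 135] [291.6 485.4  42. ]
[255.6 234.3] [248 223  17  23 358] [370.  190.9  42. ]
[([200.0, 216.0], [367.0, 116.0]), ([311.0, 216.0], [348.0, 263.0]), ([311.0, 288.0], [460.0, 284.0]), ([200.0, 288.0], [481.0, 124.0])]
[([375.0, 214.0], [334.0, 346.0]), ([511.0, 144.0], [222.0, 487.0]), ([555.0, 229.0], [324.0, 593.0]), ([419.0, 298.0], [457.0, 446.0])]
```

View pics/w2.png

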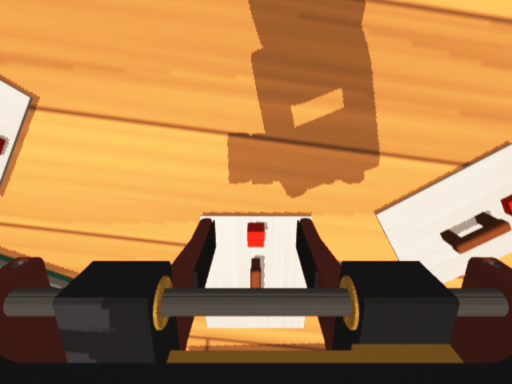

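The lid is out, with the hook at (255,234) and the handle at (255,275). Next I'll look at the chest from near, while the top camera sees the free lid.

```bash
python3 - <<'E'
from h import *
plan([430,-150,320],74.4)
E
```

```text
xyz [-89.1, -345.2, -137.2] rot [-0.001, 0.001, 0.403] | now [296.9 180.5 182.3] yaw 97.5 t 5.25
```

```bash
python3 -m inch '[{"xyz":[0,-20,-40],"rot":[0,0,0.1]},{"xyz":[-10,-50,-70],"rot":[0,0,0.2]},{"xyz":[-89,-345,-137],"rot":[0,0,0.403]},{"xyz":[-89,-345,-137],"rot":[0,0,0.403]},{"xyz":[-89,-345,-137],"rot":[0,0,0.403]},{"xyz":[-89,-345,-137],"rot":[0,0,0.403]},{"xyz":[-89,-345,-137],"rot":[0,0,0.403]},{"xyz":[-89,-345,-137],"rot":[0,0,0.403]},{"xyz":[-89,-345,-137],"rot":[0,0,0.403]},{"xyz":[-89,-345,-137],"rot":[0,0,0.403]},{"xyz":[-89,-345,-137],"rot":[0,0,0.403]},{"xyz":[-89,-345,-137],"rot":[0,0,0.403]}]' 0
python3 -m inch '[{"xyz":[0,0,0],"rot":[0,0,0]},{"xyz":[0,0,0],"rot":[0,0,0]},{"xyz":[0,0,0],"rot":[0,0,0]}]'
python3 - <<'E'
from h import *
im,m=snap('wrist','w3.png')
it,mt=snap('top','t3.png'); i2,m2=snap('scene','s3.png')
pos=np.array
a=cv2.resize(im[:,:,::-1],(512,384)); 
t=cv2.resize(it[130:230,180:400,::-1],(512,233),interpolation=cv2.INTER_CUBIC)
s=cv2.resize(i2[80:280,160:310,::-1],(288,384),interpolation=cv2.INTER_CUBIC)
c=np.zeros((617,800,3),np.uint8)[:600]; c[:384,:512]=a; c[:384,512:]=s; c[384:,:512]=t[:216]; cv2.imwrite('pics/c3.png',c)
for n,i,mm in (('w',im,m),('t',it,mt),('s',i2,m2)):
    h=cv2.cvtColor(np.ascontiguousarray(i),cv2.COLOR_RGB2HSV);H,S,V=h[...,0],h[...,1],h[...,2]
    for nm,mk in (('red',((H<4)|(H>176))&(S>180)&(V>90)),('yel',(H>22)&(H<35)&(S>120)&(V>110))):
        k,l,st,cc=cv2.connectedComponentsWithStats(mk.astype(np.uint8))
        for j in range(1,k):
            if st[j,4]>5: print(n,nm,cc[j].round(1),st[j].tolist())
E
```

```text
t: 6.25
ee_pos: [429.6, -149.5, 318.2]
orientation: [-0.428, -3.11, 0.001]
ft_force: [-0.3, 0.3, 0.0]
width: 88.2
grasp_force: 0.0
t: 6.5
ee_pos: [429.9, -147.8, 319.3]
orientation: [-0.422, -3.112, -0.0]
ft_force: [-0.4, 0.1, 0.6]
width: 87.9
grasp_force: 0.0
w red [458.1  66.8] [446, 55, 27, 25, 431]
w red [236.5  76.3] [227, 69, 20, 16, 271]
w red [199.8 270.1] [196, 246, 8, 42, 190]
w yel [ 92.2 305.4] [91, 304, 3, 4, 8]
w yel [ 91.9 313. ] [91, 309, 3, 9, 20]
w yel [156.5 318.5] [155, 317, 4, 4, 8]
t red [359.2 175.3] [358, 172, 4, 8, 20]
t red [219.6 219.5] [217, 216, 6, 8, 46]
t red [123.5 243.4] [118, 239, 12, 10, 61]
t red [315.7 245.1] [312, 242, 8, 7, 38]
t yel [380.8 170.9] [379, 170, 5, 3, 8]
t yel [376.7 186.4] [375, 186, 4, 2, 7]
s red [200.7 111.2] [199, 111, 5, 2, 6]
s red [275.5 141. ] [274, 140, 4, 3, 12]
s red [304.5 218.1] [300, 213, 9, 10, 52]
s red [389.8 291.7] [385, 289, 11, 7, 56]
```

View pics/c3.png

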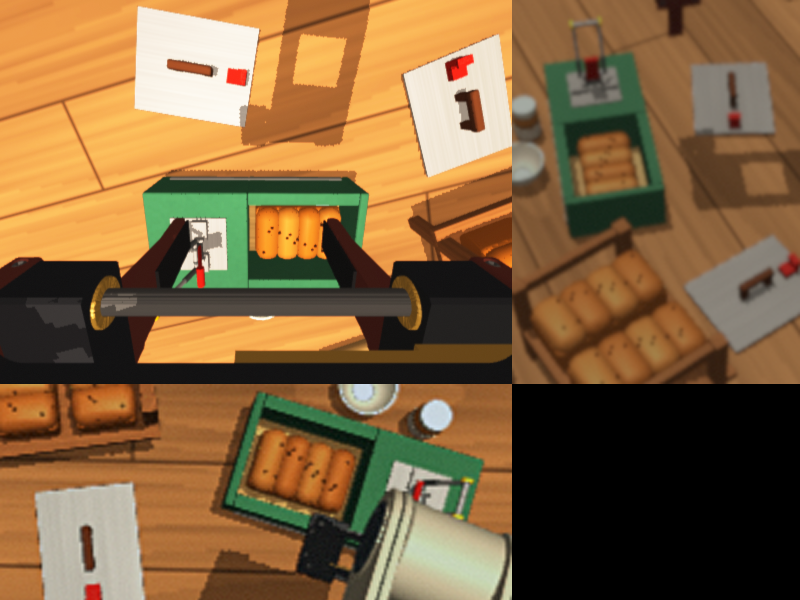

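The wrist picture shows the lid free in front of the rack at (458,105), and the chest with its opening at (248–365, 192–285) partly behind the fingers. I'll move beyond the chest so the camera looks straight down on it.

```bash
python3 -m inch '[{"xyz":[-180,64,-20],"rot":[0,0,0]},{"xyz":[-180,64,-20],"rot":[0,0,0]},{"xyz":[-180,64,-20],"rot":[0,0,0]},{"xyz":[-180,64,-20],"rot":[0,0,0]},{"xyz":[-180,64,-20],"rot":[0,0,0]},{"xyz":[-180,64,-20],"rot":[0,0,0]},{"xyz":[-180,64,-20],"rot":[0,0,0]},{"xyz":[-180,64,-20],"rot":[0,0,0]},{"xyz":[-180,64,-20],"rot":[0,0,0]}]'
python3 - <<'E'
from h import *
im,m=snap('wrist','w4.png'); print(ctrl.get_obs()['ee_pos'],m['position'])
h=cv2.cvtColor(im,cv2.COLOR_RGB2HSV);H,S,V=h[...,0],h[...,1],h[...,2]
for nm,mk in (('red',((H<4)|(H>176))&(S>180)&(V>90)),('yel',(H>22)&(H<35)&(S>120)&(V>110))):
    k,l,st,cc=cv2.connectedComponentsWithStats(mk.astype(np.uint8))
    for j in range(1,k):
        if st[j,4]>8: print(nm,cc[j].round(1),st[j].tolist())
E
```

```text
t: 7.4
ee_pos: [619.9, -135.5, 339.8]
orientation: [-0.424, -3.112, 0.0]
ft_force: [0.3, -0.0, 0.1]
width: 87.8
grasp_force: 0.0
[ 620.00976281 -135.64365506  340.10841844] [ 541.04555669 -113.71072318  502.62827069]
red [140.7 131.5] [135, 120, 13, 24, 207]
yel [184.  63.] [170, 63, 29, 1, 29]
yel [302.5  63. ] [290, 63, 26, 1, 26]
yel [248.4  87.5] [220, 83, 52, 11, 347]
yel [ 68.6 110.2] [62, 108, 15, 6, 76]
yel [304.6 148.4] [304, 146, 3, 6, 11]
yel [ 78.5 160.1] [72, 158, 15, 6, 74]
yel [267. 182.] [256, 182, 23, 1, 23]
yel [390.9 259. ] [379, 253, 27, 12, 70]
yel [333.7 280.6] [333, 279, 3, 4, 9]
yel [324.  283.5] [314, 280, 18, 7, 58]
yel [ 91.7 312.1] [91, 309, 3, 8, 15]
```

View pics/w4.png

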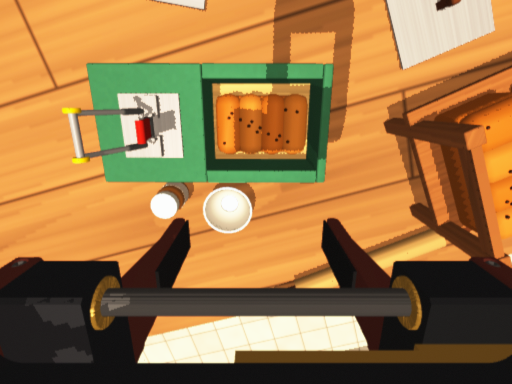

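```bash
cat > m4.py <<'E'
from h import *
im=cv2.imread('pics/w4.png')
m=dict(ctrl.camera_model('wrist'))
g=cv2.cvtColor(im,cv2.COLOR_BGR2HSV);H,S,V=g[...,0],g[...,1],g[...,2]
gr=(H>55)&(H<90)&(S>80)
print('V row 120:',[(x,int(V[125,x]),int(gr[125,x])) for x in list(range(196,220))+list(range(300,340))])
print('V col 260:',[(y,int(V[y,260]),int(gr[y,260])) for y in list(range(58,90))+list(range(155,188))])
c=max(cv2.findContours(gr.astype(np.uint8),cv2.RETR_EXTERNAL,cv2.CHAIN_APPROX_NONE)[0],key=cv2.contourArea)[:,0,:]
P=np.array([onz(m,*q,100)[:2] for q in c],np.float32)
r=cv2.minAreaRect(P);print(r); b=cv2.boxPoints(r);print(b)
E
python3 m4.py
```

```text
V row 120: [(196, 174, 1), (197, 174, 1), (198, 173, 1), (199, 174, 1), (200, 173, 1), (201, 173, 1), (202, 164, 1), (203, 131, 1), (204, 65, 1), (205, 49, 1), (206, 48, 1), (207, 48, 1), (208, 49, 1), (209, 49, 1), (210, 48, 1), (211, 48, 1), (212, 48, 1), (213, 69, 0), (214, 187, 0), (215, 195, 0), (216, 184, 0), (217, 200, 0), (218, 228, 0), (219, 236, 0), (300, 194, 0), (301, 190, 0), (302, 186, 0), (303, 183, 0), (304, 178, 0), (305, 165, 0), (306, 173, 0), (307, 160, 0), (308, 57, 0), (309, 44, 1), (310, 43, 1), (311, 43, 1), (312, 43, 1), (313, 44, 1), (314, 44, 1), (315, 43, 1), (316, 44, 1), (317, 45, 1), (318, 44, 1), (319, 48, 1), (320, 73, 1), (321, 88, 1), (322, 95, 1), (323, 95, 1), (324, 94, 1), (325, 95, 1), (326, 94, 1), (327, 95, 1), (328, 94, 0), (329, 156, 0), (330, 165, 0), (331, 165, 0), (332, 164, 0), (333, 164, 0), (334, 164, 0), (335, 162, 0), (336, 161, 0), (337, 160, 0), (338, 160, 0), (339, 159, 0)]
V col 260: [(58, 243, 0), (59, 243, 0), (60, 243, 0), (61, 241, 0), (62, 225, 0), (63, 143, 0), (64, 163, 1), (65, 173, 1), (66, 174, 1), (67, 175, 1), (68, 17
[... 294 characters left out ...]
), (155, 183, 0), (156, 181, 0), (157, 186, 0), (158, 160, 0), (159, 61, 0), (160, 51, 1), (161, 50, 1), (162, 50, 1), (163, 50, 1), (164, 51, 1), (165, 51, 1), (166, 52, 1), (167, 51, 1), (168, 52, 1), (169, 56, 1), (170, 98, 1), (171, 153, 1), (172, 176, 1), (173, 178, 1), (174, 178, 1), (175, 177, 1), (176, 177, 1), (177, 176, 1), (178, 176, 1), (179, 176, 1), (180, 175, 1), (181, 169, 1), (182, 173, 0), (183, 235, 0), (184, 241, 0), (185, 243, 0), (186, 243, 0), (187, 242, 0)]
((552.6932373046875, -182.1654052734375), (336.7880859375, 165.9117431640625), 74.46990966796875)
[[ 427.6795    -322.2004   ]
 [ 587.5338    -366.62234  ]
 [ 677.707      -42.1304   ]
 [ 517.85266      2.2915344]]
```

```bash
cat >> m4.py <<'E'
print('---')
c0=np.array(r[0]);a=np.radians(74.47);ux=np.array([np.cos(a),np.sin(a)]);uy=np.array([-np.sin(a),np.cos(a)])
def ch(u,v,z=100):
    d=onz(m,u,v,z)[:2]-c0; return (d@ux).round(1),(d@uy).round(1)
for u,v in [(203.6,125),(320,125),(203.6,100),(320.7,100),(260,78.2),(260,170.3),(260,63.3),(260,182.2),(328.6,125),(260,78.2),(300,64)]: print((u,v),ch(u,v))
d1,d2=(69,110),(78.5,160)
# right edges scan for several rows, top/bottom edges for several cols in chest frame
gV=np.where(gr,V,0).astype(int)
Vi=V.astype(float)
def edge(line,thr):  # subpixel crossing
    for i in range(len(line)-1):
        if (line[i]-thr)*(line[i+1]-thr)<=0 and line[i]!=line[i+1]: return i+(thr-line[i])/(line[i+1]-line[i])
L=[];Rr=[];T=[];B=[]
for y in range(95,160,4):
    L.append(ch(196+edge(Vi[y,196:212],110),y)); Rr.append(ch(312+edge(Vi[y,312:326],70),y))
for x in range(225,310,5):
    T.append(ch(x,68+edge(Vi[68:82,x],115))); B.append(ch(x,163+edge(Vi[163:178,x],115)))
for nm,q in zip('LRTB',(L,Rr,T,B)):
    q=np.array(q); k=0 if nm in 'LR' else 1; f=np.polyfit(q[:,1-k],q[:,k],1); print(nm,np.median(q[:,k]),'slope',f[0].round(4))
for q in ([68.6,110.2],[78.5,160.1],[140.7,131.5]): print(q,[(z,onz(m,*q,z).round(1)[:2].tolist(),ch(*q,z)) for z in (120,190,210)])
E
python3 m4.py|sed '1,/---/d'
```

```text
(203.6, 125) (np.float64(-12.7), np.float64(1.6))
(320, 125) (np.float64(156.7), np.float64(1.6))
(203.6, 100) (np.float64(-10.7), np.float64(36.2))
(320.7, 100) (np.float64(155.2), np.float64(36.2))
(260, 78.2) (np.float64(69.1), np.float64(64.9))
(260, 170.3) (np.float64(69.7), np.float64(-66.0))
(260, 63.3) (np.float64(69.0), np.float64(83.8))
(260, 182.2) (np.float64(69.8), np.float64(-84.9))
(328.6, 125) (np.float64(169.2), np.float64(1.6))
(260, 78.2) (np.float64(69.1), np.float64(64.9))
(300, 64) (np.float64(123.6), np.float64(83.0))Traceback (most recent call last):
  File "m4.py", line 27, in <module>
    T.append(ch(x,68+edge(Vi[68:82,x],115))); B.append(ch(x,163+edge(Vi[163:178,x],115)))
                  ~~^~~~~~~~~~~~~~~~~~~~~~
TypeError: unsupported operand type(s) for +: 'int' and 'NoneType'
```

```bash
python3 - <<'E'
from h import *
plan([372,190,180],-82.4); print(ctrl.get_obs()['qpos'])
E
```

```text
xyz [326.1, 247.3, 160.2] rot [-0.001, 0.0, 2.738] | now [ 620.  -135.6  340.1] yaw 74.5 t 7.45
[-2.34092525e-01  3.32789376e-01  1.48755458e+00 -8.77115593e-05
  1.32167108e+00 -1.53367378e+00]
```

```bash
python3 -m inch '[{"xyz":[326,247,60],"rot":[0,0,2.738]},{"xyz":[326,247,60],"rot":[0,0,2.738]},{"xyz":[326,247,60],"rot":[0,0,2.738]},{"xyz":[326,247,60],"rot":[0,0,2.738]},{"xyz":[326,247,60],"rot":[0,0,2.738]},{"xyz":[326,247,60],"rot":[0,0,2.738]},{"xyz":[326,247,60],"rot":[0,0,2.738]},{"xyz":[326,247,60],"rot":[0,0,2.738]},{"xyz":[326,247,60],"rot":[0,0,2.738]},{"xyz":[326,247,60],"rot":[0,0,2.738]},{"xyz":[326,247,60],"rot":[0,0,2.738]},{"xyz":[326,247,60],"rot":[0,0,2.738]}]'
python3 - <<'E'
from h import *
plan([372,190,180],-82.4); print(ctrl.get_obs()['qpos'])
E
```

```text
t: 8.45
ee_pos: [369.8, 190.9, 279.7]
orientation: [-2.359, -2.074, 0.001]
ft_force: [-0.5, 0.0, 0.2]
width: 87.5
grasp_force: 0.0
xyz [-0.7, 2.4, 99.6] rot [-0.001, 0.0, 1.31] | now [369.8 190.9 279.7] yaw -7.4 t 8.45
[4.47364194e-01 3.03073152e-02 2.00357132e+00 9.83306105e-04
 1.10849545e+00 5.75416200e-01]
```

```bash
python3 -m inch '[{"xyz":[0,1,100],"rot":[0,0,1.31]},{"xyz":[0,1,100],"rot":[0,0,1.31]},{"xyz":[0,1,100],"rot":[0,0,1.31]},{"xyz":[0,1,100],"rot":[0,0,1.31]},{"xyz":[0,1,100],"rot":[0,0,1.31]},{"xyz":[0,1,100],"rot":[0,0,1.31]},{"xyz":[0,1,100],"rot":[0,0,1.31]},{"xyz":[0,1,100],"rot":[0,0,1.31]},{"xyz":[0,1,100],"rot":[0,0,1.31]},{"xyz":[0,1,100],"rot":[0,0,1.31]},{"xyz":[0,1,100],"rot":[0,0,1.31]},{"xyz":[0,1,100],"rot":[0,0,1.31]}]'
python3 -m inch '[{"xyz":[0,0,0],"rot":[0,0,0]},{"xyz":[0,0,0],"rot":[0,0,0]}]'
python3 - <<'E'
from h import *
im,m=snap('wrist','w5.png')
h=cv2.cvtColor(im,cv2.COLOR_RGB2HSV);H,S,V=h[...,0],h[...,1],h[...,2]
l=((S<60)&(V>110)).astype(np.uint8)
c=max([c for c in cv2.findContours(l,cv2.RETR_EXTERNAL,cv2.CHAIN_APPROX_NONE)[0] if abs(c[:,0,0].mean()-256)<90],key=cv2.contourArea)[:,0]
print(c.min(0),c.max(0))
P=np.array([onz(m,*q,13)[:2] for q in c],np.float32); r=cv2.minAreaRect(P); print('plate',r)
lid=np.zeros(l.shape,np.uint8); cv2.fillPoly(lid,[cv2.convexHull(c)],1)
mk=(lid>0)&(S>110)
k,lb,st,cc=cv2.connectedComponentsWithStats(mk.astype(np.uint8))
for j in range(1,k):
    if st[j,4]>30:
        q=np.argwhere(lb==j)[:,::-1]; z=50 if True else 0
        P=np.array([onz(m,*p,50)[:2] for p in q],np.float32)
        print('blob',cc[j].round(1),st[j].tolist(),'hue',np.median(H[lb==j]),cv2.minAreaRect(P),'z42',onz(m,*cc[j],42).round(1))
plan([450,201,48],-82.4,0,'grasp'); print(ctrl.get_obs()['qpos'])
E
```

```text
t: 9.45
ee_pos: [373.7, 189.0, 180.4]
orientation: [-3.134, -0.209, -0.001]
ft_force: [-0.2, 0.4, 0.3]
width: 88.2
grasp_force: 0.0
t: 9.62
ee_pos: [374.0, 189.2, 180.3]
orientation: [-3.134, -0.216, -0.001]
ft_force: [-0.8, 0.2, -0.0]
width: 88.2
grasp_force: 0.0
[186  17] [325 184]
plate ((450.30889892578125, 201.06643676757812), (184.9776611328125, 148.9986572265625), 7.225289821624756)
blob [254.6 106.7] [248, 75, 14, 65, 789] hue 9.0 ((450.3340148925781, 201.22193908691406), (63.83791732788086, 12.908967971801758), 6.986737251281738) z42 [451.6 201.2  42. ]
blob [254.  168.6] [245, 154, 19, 30, 566] hue 2.0 ((386.2976989746094, 192.88674926757812), (32.954742431640625, 20.304473876953125), 7.897509574890137) z42 [384.6 192.7  42. ]
xyz [76.8, -1.2, 151.2] rot [-0.0, -0.0, 0.005] | now [374.1 189.3 180.2] yaw -82.1 t 9.67
[ 4.40100292e-01  1.84320831e-01  2.10048262e+00 -3.53986463e-05
  8.56345569e-01  1.87376091e+00]
```

View pics/w5.png

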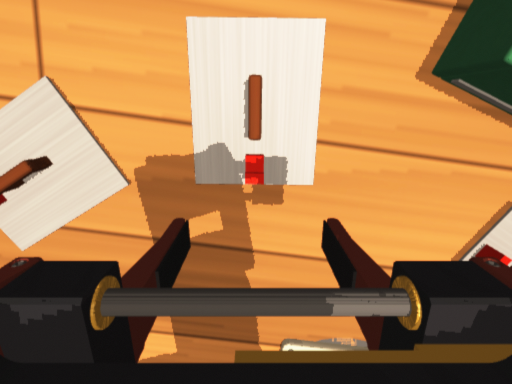

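The picture shows the lid flat and clear of the rack, with its handle centre at (255,107) and hook at (254,169). Plate and handle centres agree at (450.3, 201.1), at an angle of 7.2°. I'll grasp the handle.

```bash
python3 -m inch '[{"xyz":[77,-1,30],"rot":[0,0,0.012]},{"xyz":[77,-1,40],"rot":[0,0,0.012]},{"xyz":[77,-1,70],"rot":[0,0,0.012]},{"xyz":[77,-1,100],"rot":[0,0,0.012]},{"xyz":[77,-1,130],"rot":[0,0,0.012]},{"xyz":[77,-1,148],"rot":[0,0,0.012]},{"xyz":[77,-1,156],"rot":[0,0,0.012]},{"xyz":[77,-1,156],"rot":[0,0,0.012]},{"xyz":[77,-1,156],"rot":[0,0,0.012]}]' 100
python3 -m inch '[{"xyz":[0,0,0],"rot":[0,0,0]},{"xyz":[0,0,0],"rot":[0,0,0]},{"xyz":[0,0,0],"rot":[0,0,0]},{"xyz":[0,0,0],"rot":[0,0,0]},{"xyz":[0,0,0],"rot":[0,0,0]},{"xyz":[0,0,0],"rot":[0,0,0]},{"xyz":[0,0,0],"rot":[0,0,0]},{"xyz":[0,0,0],"rot":[0,0,0]}]' 255
python3 - <<'E'
from h import *
o=ctrl.get_obs(); print(o['width'],o['grasp_force'])
plan([572.5,-112.9,260],-15.5); plan([450,201,230],-15.5)
E
```

```text
t: 10.42
ee_pos: [450.5, 201.0, 24.3]
orientation: [3.135, 0.195, -0.0]
ft_force: [0.5, 1.1, -0.4]
width: 53.8
grasp_force: 0.0
t: 11.08
ee_pos: [450.4, 200.9, 24.2]
orientation: [-3.136, -0.195, -0.0]
ft_force: [-0.3, -0.5, 4.9]
width: 13.6
grasp_force: 30.0
13.603404782363244 30.001445710659027
xyz [82.4, 326.5, -235.7] rot [0.0, -0.0, -1.176] | now [450.4 200.9  24.2] yaw -82.9 t 11.08
xyz [-0.4, -0.1, -205.8] rot [0.0, -0.0, -1.176] | now [450.4 200.9  24.2] yaw -82.9 t 11.08
```

```bash
python3 -m inch '[{"xyz":[0,0,-10],"rot":[0,0,0]},{"xyz":[0,0,-30],"rot":[0,0,0]},{"xyz":[0,0,-60],"rot":[0,0,0]},{"xyz":[0,0,-95],"rot":[0,0,0]},{"xyz":[0,0,-130],"rot":[0,0,0]},{"xyz":[8,30,-160],"rot":[0,0,-0.1]},{"xyz":[16,65,-185],"rot":[0,0,-0.2]},{"xyz":[24,95,-190],"rot":[0,0,-0.32]},{"xyz":[32,125,-190],"rot":[0,0,-0.44]},{"xyz":[40,155,-190],"rot":[0,0,-0.56]},{"xyz":[48,190,-190],"rot":[0,0,-0.68]},{"xyz":[56,220,-190],"rot":[0,0,-0.8]}]'
python3 - <<'E'
from h import *
plan([572.5,-112.9,170],-15.5)
o=ctrl.get_obs(); print(o['width'],o['grasp_force'])
E
```

```text
t: 12.08
ee_pos: [532.1, -12.3, 213.6]
orientation: [-2.808, -1.408, 0.003]
ft_force: [1.1, 0.2, -7.4]
width: 13.5
grasp_force: 30.0
xyz [-56.4, 92.7, 43.6] rot [-0.002, 0.001, -0.371] | now [532.1 -12.3 213.6] yaw -36.7 t 12.08
13.522291517660003 29.990042746067047
```

```bash
python3 -m inch '[{"xyz":[-10,25,0],"rot":[0,0,-0.1]},{"xyz":[-24,50,10],"rot":[0,0,-0.2]},{"xyz":[-38,72,20],"rot":[0,0,-0.28]},{"xyz":[-48,85,30],"rot":[0,0,-0.33]},{"xyz":[-52,89,35],"rot":[0,0,-0.35]},{"xyz":[-52,89,40],"rot":[0,0,-0.35]},{"xyz":[-52,89,40],"rot":[0,0,-0.35]},{"xyz":[-52,89,40],"rot":[0,0,-0.35]},{"xyz":[-52,89,40],"rot":[0,0,-0.35]}]'
python3 - <<'E'
from h import *
plan([572.5,-112.9,117],-15.5)
im,m=snap('wrist','w6.png')
E
```

```text
t: 12.83
ee_pos: [572.5, -104.9, 174.2]
orientation: [-2.525, -1.868, 0.0]
ft_force: [0.1, 0.7, -5.3]
width: 13.8
grasp_force: 30.0
xyz [-7.7, 2.4, 57.2] rot [-0.0, -0.0, -0.026] | now [ 572.5 -104.9  174.2] yaw -17.0 t 12.83
```

View pics/w6.png

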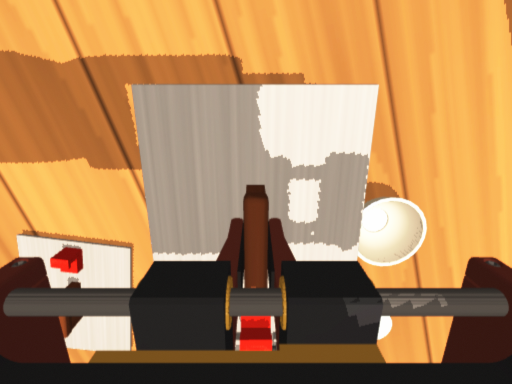

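The lid hangs level and square in the grip, with the handle at (256,235). I'll align it and lower it.

```bash
python3 -m inch '[{"xyz":[-7.7,2.4,10],"rot":[0,0,-0.026]},{"xyz":[-7.7,2.4,25],"rot":[0,0,-0.026]},{"xyz":[-7.7,2.4,38],"rot":[0,0,-0.026]},{"xyz":[-7.7,2.4,42],"rot":[0,0,-0.026]},{"xyz":[-7.7,2.4,42],"rot":[0,0,-0.026]},{"xyz":[-7.7,2.4,42],"rot":[0,0,-0.026]}]'
python3 - <<'E'
from h import *
plan([572.5,-112.9,116],-15.53)
E
```

```text
t: 13.38
ee_pos: [573.1, -113.4, 132.5]
orientation: [2.5, 1.901, 0.0]
ft_force: [-0.3, 0.1, -6.8]
width: 13.7
grasp_force: 30.0
xyz [0.3, -0.7, 16.5] rot [0.0, -0.0, 0.0] | now [ 573.1 -113.4  132.5] yaw -15.5 t 13.38
```

```bash
python3 -m inch '[{"xyz":[0.3,-0.7,4],"rot":[0,0,0]},{"xyz":[0.3,-0.7,8],"rot":[0,0,0]},{"xyz":[0.3,-0.7,10],"rot":[0,0,0]},{"xyz":[0.3,-0.7,12],"rot":[0,0,0]},{"xyz":[0.3,-0.7,14],"rot":[0,0,0]},{"xyz":[0.3,-0.7,16],"rot":[0,0,0]},{"xyz":[0.3,-0.7,16],"rot":[0,0,0]}]'
```

```text
t: 13.97
ee_pos: [572.2, -113.3, 116.3]
orientation: [2.501, 1.901, 0.0]
ft_force: [-1.6, 0.5, -1.4]
width: 13.8
grasp_force: 30.0
```

```bash
python3 -m inch '[{"xyz":[0,0,0],"rot":[0,0,0]},{"xyz":[0,0,0],"rot":[0,0,0]},{"xyz":[0,0,0],"rot":[0,0,0]}]' 120
python3 -m inch '[{"xyz":[0,0,-20],"rot":[0,0,0]},{"xyz":[0,0,-50],"rot":[0,0,0]},{"xyz":[0,0,-85],"rot":[0,0,0]},{"xyz":[0,0,-125],"rot":[0,0,0]},{"xyz":[0,0,-165],"rot":[0,0,0]},{"xyz":[0,0,-200],"rot":[0,0,0]},{"xyz":[80,0,-200],"rot":[0,0,0]},{"xyz":[80,0,-200],"rot":[0,0,0]},{"xyz":[80,0,-200],"rot":[0,0,0]}]'
python3 - <<'E'
from h import *
plan([620,-135.5,340],74.5); plan([585,-180,330],-15.5);print(ctrl.get_obs()['qpos'])
E
```

```text
t: 14.22
ee_pos: [573.0, -113.4, 116.6]
orientation: [2.5, 1.9, 0.002]
ft_force: [-0.1, -0.0, -0.2]
width: 30.3
grasp_force: 0.0
t: 14.97
ee_pos: [595.3, -31.6, 317.5]
orientation: [2.498, 1.904, 0.007]
ft_force: [0.4, -0.2, -0.3]
width: 46.6
grasp_force: 0.0
xyz [-93.6, 51.4, -22.6] rot [0.005, 0.0, -1.568] | now [595.3 -31.6 317.5] yaw -15.4 t 14.97
xyz [-145.8, 29.4, -12.8] rot [0.003, -0.003, 0.002] | now [595.3 -31.6 317.5] yaw -15.4 t 14.97
[-0.07410895  0.2856426   1.6037776   0.00225439  1.2484724   0.1932804 ]
```

```bash
python3 - <<'E'
from h import *
plan([507,-346,330],-15.5)
E
```

```text
xyz [-326.5, -1.8, -13.4] rot [0.003, -0.003, 0.002] | now [595.3 -31.6 317.5] yaw -15.4 t 14.97
```

```bash
python3 -m inch '[{"xyz":[-327,-2,-14],"rot":[0,0,0]},{"xyz":[-327,-2,-14],"rot":[0,0,0]},{"xyz":[-327,-2,-14],"rot":[0,0,0]},{"xyz":[-327,-2,-14],"rot":[0,0,0]},{"xyz":[-327,-2,-14],"rot":[0,0,0]},{"xyz":[-327,-2,-14],"rot":[0,0,0]},{"xyz":[-327,-2,-14],"rot":[0,0,0]},{"xyz":[-327,-2,-14],"rot":[0,0,0]},{"xyz":[-327,-2,-14],"rot":[0,0,0]},{"xyz":[-327,-2,-14],"rot":[0,0,0]},{"xyz":[-327,-2,-14],"rot":[0,0,0]},{"xyz":[-327,-2,-14],"rot":[0,0,0]}]' 60
cat > look.py <<'E'
from h import *
import sys,pickle
def look(f):
    im,m=snap('wrist',f)
    h=cv2.cvtColor(im,cv2.COLOR_RGB2HSV);H,S,V=h[...,0],h[...,1],h[...,2]
    print(ctrl.get_obs()['ee_pos'].round(1))
    out=[]
    for nm,mk in (('red',((H<4)|(H>176))&(S>170)&(V>80)),('yel',(H>22)&(H<36)&(S>120)&(V>110))):
        k,l,st,cc=cv2.connectedComponentsWithStats(mk.astype(np.uint8))
        for j in range(1,k):
            if st[j,4]>15 and cc[j][1]<260: print(nm,cc[j].round(1),st[j].tolist()); out.append((nm,cc[j],st[j]))
    pickle.dump((dict(m),out),open(f+'.pkl','wb'))
look(sys.argv[1])
E
python3 look.py w7.png
python3 -m inch '[{"xyz":[-70,0,0],"rot":[0,0,0]},{"xyz":[-70,0,0],"rot":[0,0,0]},{"xyz":[-70,0,0],"rot":[0,0,0]},{"xyz":[-70,0,0],"rot":[0,0,0]},{"xyz":[-70,0,0],"rot":[0,0,0]}]'
python3 look.py w8.png
```

```text
t: 15.97
ee_pos: [504.4, -349.5, 329.9]
orientation: [-2.5, -1.902, -0.0]
ft_force: [-0.5, 0.2, 1.0]
width: 67.1
grasp_force: 0.0
[ 504.6 -349.4  329.9]
red [257.4  22.9] [249, 9, 18, 29, 512]
red [97.8 62.1] [85, 51, 24, 24, 410]
red [257.4  87.2] [246, 78, 24, 20, 428]
yel [232.1 133.2] [230, 126, 6, 16, 63]
yel [283.8 133.5] [281, 127, 6, 15, 58]
t: 16.43
ee_pos: [485.8, -416.8, 329.8]
orientation: [-2.5, -1.902, -0.001]
ft_force: [-0.4, -0.4, -0.2]
width: 67.3
grasp_force: 0.0
[ 485.9 -416.6  329.9]
red [90.5 12. ] [76, 0, 26, 27, 495]
red [257.6  17.4] [245, 2, 26, 34, 772]
yel [230.1  52.3] [227, 45, 7, 16, 93]
yel [285.7  53.3] [283, 45, 7, 18, 104]
```

View pics/w7.png

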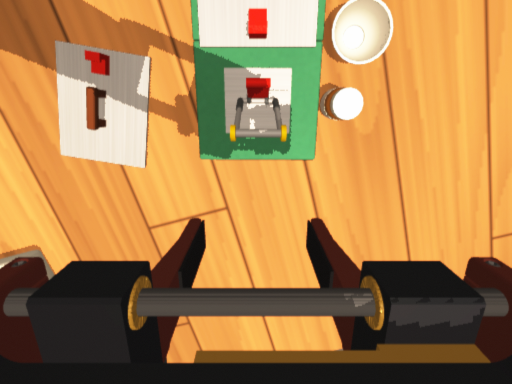

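The picture shows the lid seated, hook at (257,23) facing the latch, the lever at (257,87), and the loop's yellow discs at (232,133) and (284,133). Next I'll triangulate.

```bash
python3 - <<'E'
from h import *
import pickle
m7,o7=pickle.load(open('w7.png.pkl','rb'));m8,o8=pickle.load(open('w8.png.pkl','rb'));mt=ctrl.camera_model('top')
C=np.array([552.2,-182.3]);a=np.radians(74.47);ux=np.array([np.cos(a),np.sin(a)]);uy=np.array([-np.sin(a),np.cos(a)])
def chest(P): d=np.array(P)[:2]-C; return np.array([d@ux,d@uy,P[2]-100]).round(1)
A=tri([ray(m7,232.1,133.2),ray(m8,230.1,52.3)]);B=tri([ray(m7,283.8,133.5),ray(m8,285.7,53.3)])
A3=tri([ray(m7,232.1,133.2),ray(m8,230.1,52.3),ray(mt,376.7,186.5)]);B3=tri([ray(m7,283.8,133.5),ray(m8,285.7,53.3),ray(mt,380.8,170.9)])
for p in (A,B,A3,B3): print('disc',p.round(1),chest(p))
print('sep',np.linalg.norm(A-B),np.linalg.norm(A3-B3))
# hook top (z=134)
print('hook top blob z134',chest(onz(m7,257.4,22.9,134)), 'rows 9..38', chest(onz(m7,257.4,9,134)),chest(onz(m7,257.4,38,134)))
im=cv2.imread('pics/w7.png');h=cv2.cvtColor(im,cv2.COLOR_BGR2HSV)
# plate front edge: white->green along column 215,290
for x in (212,230,285,300):
    col=h[30:70,x,1].astype(int); j=np.argmax(col>90); print('plate edge',x,30+j,chest(onz(m7,x,30+j-.5,105)))
# lever ends (red), silver base plate extents on the deck
for v in (78,88,98): print('lever row',v,[(z,chest(onz(m7,257.4,v,z))[:2].tolist()) for z in (116,140,170)])
g=h[40:170,257]; print([(40+i,*map(int,q)) for i,q in enumerate(g)][20:100:2])
w=h[:,:,1]<50
ys=[y for y in range(60,120) if w[y,226:290].sum()>8]; print('base rows',ys[0],ys[-1],chest(onz(m7,257,ys[0],100)),chest(onz(m7,257,ys[-1],100)))
E
```

```text
disc [ 497.  -290.   231.5] [-118.6   24.3  131.5]
disc [ 544.2 -303.6  229.5] [-119.   -24.8  129.5]
disc [ 497.6 -289.9  232.2] [-118.3   23.8  132.2]
disc [ 545.1 -303.4  227.3] [-118.6  -25.6  127.3]
sep 49.176161205216914 49.63683155497133
hook top blob z134 [-1.3  0.2 34. ] rows 9..38 [12.8  0.2 34. ] [-17.1   0.1  34. ]
plate edge 212 48 [-22.   58.6   5. ]
plate edge 230 48 [-22.   35.3   5. ]
plate edge 285 48 [-21.9 -35.8   5. ]
plate edge 300 48 [-21.9 -55.2   5. ]
lever row 78 [(116, [-59.6, -0.2]), (140, [-61.7, -0.0]), (170, [-64.3, 0.1])]
lever row 88 [(116, [-71.7, -0.2]), (140, [-73.1, -0.1]), (170, [-74.7, 0.1])]
lever row 98 [(116, [-84.2, -0.2]), (140, [-84.7, -0.1]), (170, [-85.4, 0.1])]
[(60, 65, 123, 179), (62, 65, 123, 181), (64, 65, 121, 181), (66, 64, 108, 184), (68, 22, 23, 243), (70, 18, 13, 252), (72, 19, 16, 252), (74, 16, 44, 197), (76, 15, 48, 176), (78, 2, 203, 171), (80, 1, 235, 194), (82, 1, 234, 203), (84, 1, 235, 177), (86, 1, 233, 141), (88, 2, 232, 98), (90, 1, 229, 99), (92, 1, 228, 103), (94, 1, 231, 140), (96, 2, 233, 141), (98, 7, 89, 175), (100, 17, 20, 248), (102, 16, 42, 225), (104, 18, 25, 243), (106, 15, 45, 174), (108, 15, 44, 172), (110, 15, 46, 173), (112, 15, 47, 172), (114, 15, 46, 171), (116, 16, 44, 169), (118, 15, 48, 176), (120, 15, 44, 174), (122, 15, 47, 175), (124, 15, 45, 176), (126, 14, 47, 174), (128, 16, 47, 156), (130, 16, 51, 145), (132, 16, 44, 173), (134, 16, 47, 157), (136, 23, 45, 114), (138, 65, 116, 101)]
base rows 68 119 [-45.7   0.3   0. ] [-1.119e+02  1.000e-01  0.000e+00]
```

```bash
python3 - <<'E'
from h import *
plan([520.8,-296.8,260],-15.53);plan([520.8,-296.8,215],-15.53)
E
```

```text
xyz [124.7, 1.7, 70.0] rot [-0.0, -0.001, 0.001] | now [ 485.9 -416.6  329.9] yaw -15.4 t 16.48
xyz [124.7, 1.7, 115.0] rot [-0.0, -0.001, 0.001] | now [ 485.9 -416.6  329.9] yaw -15.4 t 16.48
```

```bash
python3 -m inch '[{"xyz":[40,1,0],"rot":[0,0,0]},{"xyz":[80,1.7,20],"rot":[0,0,0]},{"xyz":[115,1.7,45],"rot":[0,0,0]},{"xyz":[125,1.7,60],"rot":[0,0,0]},{"xyz":[125,1.7,70],"rot":[0,0,0]},{"xyz":[125,1.7,85],"rot":[0,0,0]},{"xyz":[125,1.7,100],"rot":[0,0,0]},{"xyz":[125,1.7,110],"rot":[0,0,0]},{"xyz":[125,1.7,115],"rot":[0,0,0]},{"xyz":[125,1.7,115],"rot":[0,0,0]}]' 0
python3 -m inch '[{"xyz":[0,0,0],"rot":[0,0,0]},{"xyz":[0,0,0],"rot":[0,0,0]},{"xyz":[0,0,0],"rot":[0,0,0]},{"xyz":[0,0,0],"rot":[0,0,0]},{"xyz":[0,0,0],"rot":[0,0,0]},{"xyz":[0,0,0],"rot":[0,0,0]}]' 255
python3 - <<'E'
from h import *
im,m=snap('wrist','w9.png')
h=cv2.cvtColor(im,cv2.COLOR_RGB2HSV);H,S,V=h[...,0],h[...,1],h[...,2]
for nm,mk in (('red',((H<4)|(H>176))&(S>170)&(V>70)),('yel',(H>22)&(H<36)&(S>120)&(V>110))):
    k,l,st,cc=cv2.connectedComponentsWithStats(mk.astype(np.uint8))
    for j in range(1,k):
        if st[j,4]>15: print(nm,cc[j].round(1),st[j].tolist())
plan([520.8,-296.8,215],-15.53)
E
```

```text
t: 17.32
ee_pos: [520.0, -298.0, 214.1]
orientation: [-2.5, -1.9, 0.001]
ft_force: [-0.3, 1.0, 0.2]
width: 87.8
grasp_force: 0.0
t: 17.82
ee_pos: [520.7, -298.3, 215.4]
orientation: [2.501, 1.9, 0.0]
ft_force: [0.7, -0.2, 0.7]
width: 53.9
grasp_force: 30.0
red [255.3  54.2] [243, 35, 26, 39, 971]
red [51.4 95.7] [32, 83, 35, 28, 699]
red [256. 150.] [238, 144, 37, 13, 479]
yel [215.  239.7] [212, 231, 7, 18, 117]
yel [295.9 240. ] [293, 231, 7, 18, 119]
xyz [1.5, -0.3, 0.4] rot [0.001, 0.0, -0.0] | now [ 520.7 -298.3  215.4] yaw -15.5 t 17.87
```

```bash
cat > b.py <<'E'
from h import *
C=np.array([552.2,-182.3]);a=np.radians(74.47);ux=np.array([np.cos(a),np.sin(a)]);uy=np.array([-np.sin(a),np.cos(a)])
def chest(P): d=np.array(P)[:2]-C; return np.array([d@ux,d@uy,P[2]-100]).round(1)
def world(x,y,z): return [*(C+x*ux+y*uy),z+100]
E
python3 - <<'E'
from b import *
import pickle
m=ctrl.camera_model('wrist')
m7,_=pickle.load(open('w7.png.pkl','rb'));m8,_=pickle.load(open('w8.png.pkl','rb'))
for mm,p,q in ((m,(215,239.7),(295.9,240)),(m7,(232.1,133.2),(283.8,133.5)),(m8,(230.1,52.3),(285.7,53.3))):
    for z in (220,226,232): 
        A,B=onz(mm,*p,z),onz(mm,*q,z); print(z,np.linalg.norm(A-B).round(1),chest((A+B)/2))
print('tcp',chest(ctrl.get_obs()['ee_pos']))
print('lever tip row144/156', [ (z,chest(onz(m,256,v,z))) for v in (144,157) for z in (170,180,190)])
E
```

```text
220 52.6 [-123.    0.  120.]
226 50.6 [-119.8    0.   126. ]
232 48.6 [-116.6    0.   132. ]
220 51.4 [-119.8   -0.3  120. ]
226 50.2 [-119.2   -0.3  126. ]
232 49.1 [-118.6   -0.2  132. ]
220 50.8 [-1.17e+02 -1.00e-01  1.20e+02]
226 49.7 [-1.18e+02 -1.00e-01  1.26e+02]
232 48.6 [-119.   -0.  132.]
tcp [-120.3   -0.7  115.4]
lever tip row144/156 [(170, array([-67.8,  -0.4,  70. ])), (180, array([-66.4,  -0.4,  80. ])), (190, array([-65. ,  -0.4,  90. ])), (170, array([-77.9,  -0.4,  70. ])), (180, array([-76. ,  -0.4,  80. ])), (190, array([-74.1,  -0.4,  90. ]))]
```

```bash
python3 - <<'E'
from b import *
Q=np.array([-85.7,37.3]);b0=np.array([-119,127.])
e0=np.arctan2(*(b0-Q)[::-1]); e1=np.arcsin((28-37.3)/95.7)
for e in np.linspace(e0,e1,17)[1:]:
    b=Q+95.7*np.array([np.cos(e),np.sin(e)])-b0; print(round(e,2),'xyz',b[0].round(1),0,-b[1].round(1), 'bar',(b+b0).round(1))
E
```

```text
1.8 xyz 11.6 0 -3.5 bar [-107.4  130.5]
1.67 xyz 23.5 0 -5.5 bar [-95.5 132.5]
1.55 xyz 35.6 0 -6.0 bar [-83.4 133. ]
1.42 xyz 47.6 0 -4.9 bar [-71.4 131.9]
1.29 xyz 59.5 0 -2.4 bar [-59.5 129.4]
1.17 xyz 70.9 0 1.7 bar [-48.1 125.3]
1.04 xyz 81.7 0 7.1 bar [-37.3 119.9]
0.91 xyz 91.7 0 13.9 bar [-27.3 113.1]
0.79 xyz 100.8 0 21.9 bar [-18.2 105.1]
0.66 xyz 108.8 0 30.9 bar [-10.2  96.1]
0.54 xyz 115.6 0 40.9 bar [-3.4 86.1]
0.41 xyz 121.1 0 51.7 bar [ 2.1 75.3]
0.28 xyz 125.2 0 63.1 bar [ 6.2 63.9]
0.16 xyz 127.8 0 74.9 bar [ 8.8 52.1]
0.03 xyz 129.0 0 86.9 bar [10.  40.1]
-0.1 xyz 128.5 0 99.0 bar [ 9.5 28. ]
```

```bash
python3 -m inch '[{"xyz":[5,0,-1.8],"rot":[0,0,0]},{"xyz":[11.6,0,-3.5],"rot":[0,0,0]},{"xyz":[23.5,0,-5.5],"rot":[0,0,0]},{"xyz":[35.6,0,-6],"rot":[0,0,0]},{"xyz":[47.6,0,-4.9],"rot":[0,0,0]},{"xyz":[59.5,0,-2.4],"rot":[0,0,0]},{"xyz":[70.9,0,1.7],"rot":[0,0,0]},{"xyz":[70.9,0,1.7],"rot":[0,0,0]}]'
python3 - <<'E'
from b import *
o=ctrl.get_obs();print(chest(o['ee_pos']),o['ft_force'].round(1),o['width'].round(1))
E
```

```text
t: 18.53
ee_pos: [540.8, -226.9, 213.8]
orientation: [2.499, 1.903, 0.003]
ft_force: [0.3, 0.7, 6.3]
width: 53.4
grasp_force: 30.0Traceback (most recent call last):
  File "<stdin>", line 2, in <module>
AttributeError: 'float' object has no attribute 'round'
```

```bash
python3 -m inch '[{"xyz":[10.8,0,4],"rot":[0,0,0]},{"xyz":[20.8,0,10.7],"rot":[0,0,0]},{"xyz":[30,0,18.7],"rot":[0,0,0]},{"xyz":[38,0,27.7],"rot":[0,0,0]},{"xyz":[45,0,38],"rot":[0,0,0]},{"xyz":[50.5,0,49],"rot":[0,0,0]},{"xyz":[54.8,0,60.4],"rot":[0,0,0]},{"xyz":[57.4,0,72],"rot":[0,0,0]},{"xyz":[58.6,0,82],"rot":[0,0,0]},{"xyz":[58.6,0,82],"rot":[0,0,0]},{"xyz":[58.6,0,82],"rot":[0,0,0]}]'
cat > lk.py <<'E'
from b import *
import sys
o=ctrl.get_obs();print(chest(o['ee_pos']),np.round(o['ft_force'],1),round(o['width'],1),round(o['t'],2))
im,m=snap('wrist',sys.argv[1])
h=cv2.cvtColor(im,cv2.COLOR_RGB2HSV);H,S,V=h[...,0],h[...,1],h[...,2]
for nm,mk in (('red',((H<4)|(H>176))&(S>170)&(V>70)),('yel',(H>22)&(H<36)&(S>120)&(V>100))):
    k,l,st,cc=cv2.connectedComponentsWithStats(mk.astype(np.uint8))
    for j in range(1,k):
        if st[j,4]>15: print(nm,cc[j].round(1),st[j].tolist(),[(z,chest(onz(m,*cc[j],z+100)).tolist()[:2]) for z in (22,34,80)])
E
python3 lk.py w10.png
```

```text
t: 19.45
ee_pos: [555.7, -170.9, 130.4]
orientation: [-2.499, -1.901, -0.002]
ft_force: [2.6, 3.8, 1.2]
width: 53.7
grasp_force: 30.0
[11.9 -0.3 30.4] [2.6 3.8 1.2] 53.7 19.45
red [ 22.8 221.9] [0, 207, 42, 31, 990] [(22, [15.8, 160.9]), (34, [21.2, 149.6]), (80, [41.9, 106.5])]
red [256.  223.1] [241, 211, 31, 25, 762] [(22, [15.1, 0.0]), (34, [20.6, 0.0]), (80, [41.5, 0.1])]
red [256.2 257.9] [241, 250, 32, 17, 534] [(22, [-12.2, -0.2]), (34, [-4.9, -0.2]), (80, [23.4, -0.1])]
red [256.3 340.8] [237, 333, 40, 16, 572] [(22, [-87.7, -0.4]), (34, [-75.0, -0.3]), (80, [-26.5, -0.2])]
yel [214.6 244.1] [211, 233, 8, 23, 162] [(22, [-1.1, 29.3]), (34, [5.4, 27.3]), (80, [30.7, 19.4])]
yel [298.6 244.2] [296, 234, 7, 21, 128] [(22, [-1.1, -30.2]), (34, [5.4, -28.0]), (80, [30.7, -19.9])]
```

```bash
python3 -m inch '[{"xyz":[-0.5,0,5],"rot":[0,0,0]},{"xyz":[-1,0,10],"rot":[0,0,0]},{"xyz":[-1.5,0,14],"rot":[0,0,0]},{"xyz":[-1.5,0,17],"rot":[0,0,0]},{"xyz":[-1.5,0,17],"rot":[0,0,0]}]'; python3 lk.py w11.png
```

```text
t: 19.92
ee_pos: [555.3, -172.9, 113.7]
orientation: [-2.5, -1.901, -0.002]
ft_force: [3.4, 4.3, 1.0]
width: 53.9
grasp_force: 30.0
[ 9.9 -0.5 13.7] [3.4 4.3 1. ] 53.9 19.92
red [ 13.8 227.2] [0, 211, 30, 33, 866] [(22, [17.7, 151.5]), (34, [23.4, 139.7]), (80, [45.2, 94.7])]
red [255.8 224.6] [239, 217, 35, 16, 533] [(22, [19.6, -0.1]), (34, [25.2, -0.0]), (80, [46.4, 0.0])]
red [255.9 263.2] [239, 247, 35, 33, 1126] [(22, [-7.9, -0.1]), (34, [-0.2, -0.1]), (80, [29.2, -0.0])]
yel [213.9 241.4] [210, 231, 9, 21, 152] [(22, [7.9, 26.6]), (34, [14.4, 24.6]), (80, [39.1, 16.7])]
yel [298.9 241.4] [296, 231, 7, 22, 142] [(22, [8.0, -27.4]), (34, [14.5, -25.3]), (80, [39.1, -17.1])]
```

```bash
python3 -m inch '[{"xyz":[0,0,1],"rot":[0,0,0]},{"xyz":[0,0,2],"rot":[0,0,0]},{"xyz":[0,0,3],"rot":[0,0,0]},{"xyz":[0,0,3],"rot":[0,0,0]}]'; python3 -m inch '[{"xyz":[0,0,1],"rot":[0,0,0]},{"xyz":[0,0,1.5],"rot":[0,0,0]},{"xyz":[0,0,1.5],"rot":[0,0,0]}]'; python3 lk.py w12.png
```

```text
t: 20.3
ee_pos: [555.3, -173.3, 111.1]
orientation: [-2.501, -1.901, -0.002]
ft_force: [3.5, 4.6, 1.0]
width: 53.7
grasp_force: 30.0
t: 20.55
ee_pos: [555.3, -173.5, 109.7]
orientation: [-2.501, -1.901, -0.002]
ft_force: [3.3, 4.6, 2.0]
width: 53.7
grasp_force: 30.0
[ 9.3 -0.6  9.7] [3.3 4.6 2. ] 53.7 20.55
red [ 12.  228.4] [0, 212, 27, 34, 783] [(22, [18.3, 148.8]), (34, [24.1, 136.9]), (80, [46.1, 91.4])]
red [255.9 225.6] [239, 219, 35, 14, 477] [(22, [20.3, -0.2]), (34, [25.9, -0.1]), (80, [47.3, -0.1])]
red [255.7 264.7] [238, 247, 37, 36, 1260] [(22, [-7.0, -0.1]), (34, [0.8, -0.0]), (80, [30.6, -0.0])]
yel [213.7 241. ] [210, 230, 8, 22, 158] [(22, [9.9, 26.0]), (34, [16.3, 23.9]), (80, [40.9, 16.0])]
yel [298.9 240.9] [296, 231, 7, 21, 141] [(22, [9.9, -26.8]), (34, [16.4, -24.7]), (80, [41.0, -16.4])]
yel [357.  306.6] [356, 303, 3, 9, 22] [(22, [-39.3, -68.3]), (34, [-28.9, -62.8]), (80, [10.7, -41.9])]
```

```bash
python3 -m inch '[{"xyz":[0,0,0.7],"rot":[0,0,0]},{"xyz":[0,0,1.5],"rot":[0,0,0]},{"xyz":[0,0,1.5],"rot":[0,0,0]}]'; python3 -m inch '[{"xyz":[0,0,0.5],"rot":[0,0,0]},{"xyz":[0,0,1],"rot":[0,0,0]},{"xyz":[0,0,1],"rot":[0,0,0]}]'
```

```text
t: 20.85
ee_pos: [555.2, -173.7, 108.1]
orientation: [-2.501, -1.901, -0.002]
ft_force: [3.1, 4.5, 2.0]
width: 54.0
grasp_force: 30.0
t: 21.1
ee_pos: [555.2, -173.9, 107.2]
orientation: [-2.501, -1.901, -0.001]
ft_force: [3.0, 4.4, 1.6]
width: 53.9
grasp_force: 30.0
```

No contact yet, so the bar has slid up in the pads. I'll release, rise 8 mm, regrip lower on the discs and go down to the ledge.

```bash
python3 -m inch '[{"xyz":[0,0,0],"rot":[0,0,0]},{"xyz":[0,0,0],"rot":[0,0,0]},{"xyz":[0,0,0],"rot":[0,0,0]}]' 60; python3 -m inch '[{"xyz":[0,0,-4],"rot":[0,0,0]},{"xyz":[0,0,-8],"rot":[0,0,0]},{"xyz":[0,0,-8],"rot":[0,0,0]}]'; python3 lk.py w13.png;  python3 -m inch '[{"xyz":[0,0,0],"rot":[0,0,0]},{"xyz":[0,0,0],"rot":[0,0,0]},{"xyz":[0,0,0],"rot":[0,0,0]},{"xyz":[0,0,0],"rot":[0,0,0]}]' 255; python3 lk.py w14.png
```

```text
t: 21.35
ee_pos: [554.0, -174.7, 106.8]
orientation: [-2.5, -1.9, 0.002]
ft_force: [0.1, -1.1, -0.1]
width: 66.3
grasp_force: 0.0
t: 21.6
ee_pos: [555.1, -175.1, 116.1]
orientation: [2.501, 1.9, 0.001]
ft_force: [0.5, 0.5, -0.7]
width: 67.1
grasp_force: 0.0
[ 7.7 -0.8 16.1] [ 0.5  0.5 -0.7] 67.1 21.6
red [ 14.4 224.3] [0, 208, 31, 33, 883] [(22, [16.6, 152.5]), (34, [22.1, 140.8]), (80, [43.4, 96.0])]
red [255.7 218.3] [239, 213, 34, 12, 375] [(22, [20.7, -0.4]), (34, [25.9, -0.3]), (80, [46.0, -0.3])]
red [255.3 255.9] [238, 238, 36, 37, 1221] [(22, [-6.1, -0.1]), (34, [1.2, -0.1]), (80, [29.1, -0.1])]
red [255.8 347. ] [238, 345, 36, 5, 121] [(22, [-82.8, -0.4]), (34, [-69.6, -0.4]), (80, [-19.2, -0.3])]
yel [296.2 232.3] [293, 221, 8, 23, 161] [(22, [11.0, -26.3]), (34, [17.0, -24.3]), (80, [39.9, -16.6])]
yel [215.7 231.8] [212, 222, 8, 20, 146] [(22, [11.4, 25.3]), (34, [17.3, 23.3]), (80, [40.1, 15.9])]
t: 21.98
ee_pos: [554.9, -174.8, 115.3]
orientation: [2.501, 1.901, 0.0]
ft_force: [0.8, 0.3, -0.4]
width: 53.9
grasp_force: 30.0
[ 7.9 -0.6 15.3] [ 0.8  0.3 -0.4] 53.9 21.98
red [ 14.2 224.8] [0, 209, 31, 33, 878] [(22, [16.8, 152.2]), (34, [22.4, 140.5]), (80, [43.7, 95.6])]
red [255.7 219.1] [239, 214, 34, 11, 362] [(22, [20.8, -0.1]), (34, [26.0, -0.1]), (80, [46.2, -0.0])]
red [255.7 257. ] [239, 239, 35, 37, 1225] [(22, [-6.2, -0.1]), (34, [1.2, -0.1]), (80, [29.3, -0.0])]
red [255.8 347.5] [239, 346, 35, 4, 77] [(22, [-82.2, -0.2]), (34, [-69.0, -0.2]), (80, [-18.4, -0.1])]
yel [215.7 232.7] [212, 223, 8, 20, 146] [(22, [11.3, 25.4]), (34, [17.3, 23.4]), (80, [40.3, 15.9])]
yel [296.8 232.6] [294, 223, 7, 21, 134] [(22, [11.4, -26.2]), (34, [17.4, -24.2]), (80, [40.4, -16.5])]
```

```bash
python3 -m inch '[{"xyz":[-1,0,1],"rot":[0,0,0]},{"xyz":[-2,0,2],"rot":[0,0,0]},{"xyz":[-2.5,0,3],"rot":[0,0,0]},{"xyz":[-2.5,0,3],"rot":[0,0,0]}]'; python3 -m inch '[{"xyz":[0,0,1],"rot":[0,0,0]},{"xyz":[0,0,2],"rot":[0,0,0]},{"xyz":[0,0,2],"rot":[0,0,0]}]'; python3 lk.py w15.png
```

```text
t: 22.37
ee_pos: [554.7, -176.2, 113.2]
orientation: [-2.501, -1.9, -0.003]
ft_force: [0.8, 8.0, 9.4]
width: 53.9
grasp_force: 30.0
t: 22.62
ee_pos: [554.7, -176.3, 112.7]
orientation: [-2.501, -1.901, -0.003]
ft_force: [-4.8, 7.9, 22.9]
width: 53.5
grasp_force: 30.0
[ 6.4 -0.8 12.7] [-4.8  7.9 22.9] 53.5 22.62
red [ 12.7 224.8] [0, 209, 28, 33, 816] [(22, [16.5, 150.3]), (34, [22.1, 138.6]), (80, [43.4, 93.5])]
red [255.4 218.6] [239, 213, 34, 12, 398] [(22, [20.7, -0.1]), (34, [26.0, -0.1]), (80, [46.0, -0.1])]
red [255.3 256.7] [238, 238, 36, 38, 1310] [(22, [-5.9, -0.0]), (34, [1.4, -0.1]), (80, [29.4, -0.1])]
yel [215.2 232.7] [212, 222, 8, 21, 140] [(22, [11.1, 25.1]), (34, [17.1, 23.1]), (80, [40.0, 15.6])]
yel [296.8 232.7] [294, 222, 7, 22, 136] [(22, [11.2, -26.0]), (34, [17.2, -24.0]), (80, [40.0, -16.2])]
yel [356.8 313.6] [356, 310, 3, 8, 16] [(22, [-50.6, -70.3]), (34, [-39.8, -64.8]), (80, [1.6, -43.8])]
```

```bash
python3 -m inch '[{"xyz":[0,0,-1.8],"rot":[0,0,0]},{"xyz":[-2,0,-1.8],"rot":[0,0,0]},{"xyz":[-4,0,-1.8],"rot":[0,0,0]},{"xyz":[-6,0,-1.8],"rot":[0,0,0]},{"xyz":[-8,0,-1.8],"rot":[0,0,0]},{"xyz":[-8,0,-1.8],"rot":[0,0,0]}]'; python3 lk.py w16.png
```

```text
t: 23.17
ee_pos: [552.7, -184.1, 112.9]
orientation: [-2.502, -1.9, -0.003]
ft_force: [0.6, 6.3, 8.0]
width: 53.9
grasp_force: 30.0
[-1.6 -1.  12.9] [0.6 6.3 8. ] 53.9 23.17
red [ 11.8 217.7] [0, 201, 26, 34, 768] [(22, [13.3, 149.7]), (34, [18.4, 138.0]), (80, [38.2, 93.1])]
red [255.1 213.1] [238, 202, 35, 23, 790] [(22, [16.2, -0.0]), (34, [21.2, -0.0]), (80, [40.1, -0.1])]
red [255.1 250.5] [237, 238, 37, 26, 926] [(22, [-9.6, -0.0]), (34, [-2.6, -0.1]), (80, [24.0, -0.1])]
red [255.9 348.4] [239, 348, 34, 2, 58] [(22, [-89.8, -0.6]), (34, [-76.6, -0.5]), (80, [-25.9, -0.5])]
yel [215.  232.4] [212, 222, 7, 21, 139] [(22, [3.2, 25.1]), (34, [9.1, 23.1]), (80, [32.0, 15.5])]
yel [296.7 232.8] [293, 223, 8, 21, 137] [(22, [2.9, -26.1]), (34, [8.8, -24.1]), (80, [31.8, -16.4])]
yel [356.8 312.3] [356, 306, 3, 12, 23] [(22, [-57.8, -70.5]), (34, [-47.1, -65.0]), (80, [-6.0, -44.0])]
```

```bash
python3 -m inch '[{"xyz":[-2,0,0],"rot":[0,0,0]},{"xyz":[-4,0,0],"rot":[0,0,0]},{"xyz":[-4,0,0],"rot":[0,0,0]}]';python3 -m inch '[{"xyz":[-1,0,0],"rot":[0,0,0]},{"xyz":[-2,0,0],"rot":[0,0,0]},{"xyz":[-2,0,0],"rot":[0,0,0]}]'; python3 lk.py w17.png
```

```text
t: 23.47
ee_pos: [551.7, -187.7, 112.8]
orientation: [-2.501, -1.9, -0.004]
ft_force: [1.4, 7.0, 6.5]
width: 53.8
grasp_force: 30.0
t: 23.72
ee_pos: [551.4, -188.7, 112.8]
orientation: [-2.501, -1.899, -0.005]
ft_force: [3.2, 12.1, 6.4]
width: 53.5
grasp_force: 30.0
[-6.3 -0.9 12.8] [ 3.2 12.1  6.4] 53.5 23.72
red [ 11.2 213.7] [0, 197, 25, 34, 736] [(22, [11.2, 149.4]), (34, [16.1, 137.7]), (80, [35.0, 92.9])]
red [255.1 210.1] [238, 196, 35, 29, 1003] [(22, [13.5, -0.0]), (34, [18.2, -0.1]), (80, [36.4, -0.1])]
red [255.3 246.4] [237, 236, 38, 22, 813] [(22, [-11.3, -0.1]), (34, [-4.7, -0.2]), (80, [21.0, -0.2])]
red [255.8 348. ] [238, 346, 36, 4, 108] [(22, [-93.9, -0.4]), (34, [-80.7, -0.4]), (80, [-30.4, -0.4])]
yel [215.  232.6] [212, 223, 7, 20, 137] [(22, [-1.6, 25.1]), (34, [4.3, 23.1]), (80, [27.0, 15.5])]
yel [296.7 232.4] [293, 222, 8, 21, 138] [(22, [-1.5, -26.1]), (34, [4.4, -24.1]), (80, [27.1, -16.4])]
```

```bash
python3 -m inch '[{"xyz":[1,0,-0.5],"rot":[0,0,0]},{"xyz":[1,0,-0.5],"rot":[0,0,0]},{"xyz":[1,0,-0.5],"rot":[0,0,0]},{"xyz":[1,0,-0.5],"rot":[0,0,0]},{"xyz":[1,0,-0.5],"rot":[0,0,0]}]' 30
python3 -m inch '[{"xyz":[1,0,-15],"rot":[0,0,0]},{"xyz":[1,0,-45],"rot":[0,0,0]},{"xyz":[1,0,-85],"rot":[0,0,0]},{"xyz":[1,0,-125],"rot":[0,0,0]},{"xyz":[1,0,-140],"rot":[0,0,0]},{"xyz":[-40,0,-140],"rot":[0,0,0]},{"xyz":[-80,0,-140],"rot":[0,0,0]},{"xyz":[-110,0,-140],"rot":[0,0,0]},{"xyz":[-110,0,-140],"rot":[0,0,0]},{"xyz":[-110,0,-140],"rot":[0,0,0]}]'
python3 lk.py w18.png
```

```text
t: 24.18
ee_pos: [550.3, -190.0, 112.3]
orientation: [-2.501, -1.901, 0.001]
ft_force: [-0.7, 0.4, -0.4]
width: 77.4
grasp_force: 0.0
t: 25.02
ee_pos: [520.4, -297.1, 252.3]
orientation: [-2.504, -1.897, 0.0]
ft_force: [-0.7, 0.5, -0.2]
width: 77.3
grasp_force: 0.0
[-1.192e+02 -1.000e-01  1.523e+02] [-0.7  0.5 -0.2] 77.3 25.02
red [255.5  52.7] [245, 46, 22, 15, 306] [(22, [10.9, 0.3]), (34, [8.9, 0.3]), (80, [1.3, 0.3])]
red [255.7  70. ] [245, 62, 23, 17, 364] [(22, [-4.8, 0.2]), (34, [-6.1, 0.2]), (80, [-11.3, 0.2])]
red [71.9 97.9] [55, 87, 31, 25, 537] [(22, [-30.7, 189.4]), (34, [-31.0, 181.7]), (80, [-32.1, 152.0])]
red [256.4 169.5] [243, 152, 28, 35, 915] [(22, [-106.7, -0.3]), (34, [-103.9, -0.3]), (80, [-93.1, -0.2])]
yel [231.   61.9] [229, 57, 5, 12, 53] [(22, [2.7, 24.7]), (34, [1.0, 23.7]), (80, [-5.4, 19.8])]
yel [281.2  64.4] [279, 57, 6, 16, 80] [(22, [0.3, -25.1]), (34, [-1.2, -24.1]), (80, [-7.2, -20.1])]
```

```bash
python3 - <<'E'
from b import *
m=ctrl.camera_model('wrist')
for px in (-83,-86,-80):
  for v in np.arange(.7,1.6,.15):
    f=v+.035; n=np.array([np.sin(f),np.cos(f)])
    t=np.array([px-70*np.cos(f),16+70*np.sin(f)]); r=np.array([px-15*np.cos(f),16+15*np.sin(f)])
    print(px,round(v,2),'tip',t.round(0),[np.round(proj(m,world(q[0],0,q[1]))[1],0) for q in (t+2.5*n,t-2.5*n,r+2.5*n)])
# path for the push: TCP = contact corner + 10mm in x
for v in (1.0,.85,.7,.55,.4,.25,.1,0,-.05):
    f=v+.035; q=np.array([-83-58*np.cos(f)+2.5*np.sin(f)+10,16+58*np.sin(f)+2.5*np.cos(f)]); print(v,q.round(1))
E
```

```text
-83 0.7 tip [-135.   63.] [np.float64(207.0), np.float64(209.0), np.float64(159.0)]
-83 0.85 tip [-127.   70.] [np.float64(202.0), np.float64(204.0), np.float64(157.0)]
-83 1.0 tip [-119.   76.] [np.float64(195.0), np.float64(198.0), np.float64(156.0)]
-83 1.15 tip [-109.   81.] [np.float64(186.0), np.float64(191.0), np.float64(154.0)]
-83 1.3 tip [-99.  84.] [np.float64(176.0), np.float64(181.0), np.float64(152.0)]
-83 1.45 tip [-89.  86.] [np.float64(165.0), np.float64(170.0), np.float64(150.0)]
-83 1.6 tip [-79.  86.] [np.float64(153.0), np.float64(159.0), np.float64(147.0)]
-86 0.7 tip [-138.   63.] [np.float64(210.0), np.float64(211.0), np.float64(162.0)]
-86 0.85 tip [-130.   70.] [np.float64(205.0), np.float64(207.0), np.float64(160.0)]
-86 1.0 tip [-122.   76.] [np.float64(198.0), np.float64(201.0), np.float64(158.0)]
-86 1.15 tip [-112.   81.] [np.float64(190.0), np.float64(194.0), np.float64(157.0)]
-86 1.3 tip [-102.   84.] [np.float64(180.0), np.float64(184.0), np.float64(154.0)]
-86 1.45 tip [-92.  86.] [np.float64(168.0), np.float64(174.0), np.float64(152.0)]
-86 1.6 tip [-82.  86.] [np.float64(156.0), np.float64(162.0), np.float64(150.0)]
-80 0.7 tip [-132.   63.] [np.float64(204.0), np.float64(206.0), np.float64(156.0)]
-80 0.85 tip [-124.   70.] [np.float64(199.0), np.float64(201.0), np.float64(155.0)]
-80 1.0 tip [-116.   76.] [np.float64(192.0), np.float64(195.0), np.float64(153.0)]
-80 1.15 tip [-106.   81.] [np.float64(183.0), np.float64(187.0), np.float64(151.0)]
-80 1.3 tip [-96.  84.] [np.float64(173.0), np.float64(178.0), np.float64(149.0)]
-80 1.45 tip [-86.  86.] [np.float64(162.0), np.float64(167.0), np.float64(147.0)]
-80 1.6 tip [-76.  86.] [np.float64(149.0), np.float64(155.0), np.float64(144.0)]
1.0 [-100.5   67.1]
0.85 [-107.8   62.5]
0.7 [-114.3   56.7]
0.55 [-120.    50.1]
0.4 [-124.5   42.7]
0.25 [-128.    34.7]
0.1 [-130.1   26.3]
0 [-130.9   20.5]
-0.05 [-131.    17.6]
```

```bash
python3 -m inch '[{"xyz":[20,0,0],"rot":[0,0,0]},{"xyz":[41,0,0],"rot":[0,0,0]},{"xyz":[41,0,0],"rot":[0,0,0]},{"xyz":[41,0,0],"rot":[0,0,0]},{"xyz":[41,0,10],"rot":[0,0,0]},{"xyz":[41,0,20],"rot":[0,0,0]},{"xyz":[41,0,40],"rot":[0,0,0]},{"xyz":[41,0,60],"rot":[0,0,0]},{"xyz":[41,0,75],"rot":[0,0,0]},{"xyz":[41,0,80],"rot":[0,0,0]},{"xyz":[41,0,80],"rot":[0,0,0]}]' 255
python3 - <<'E'
from b import *
o=ctrl.get_obs();c=chest(o['ee_pos']);print(c,np.round(o['ft_force'],1),o['width'])
for v in (1.2,1.1,1.0,.9,.8,.7,.6,.5,.4,.3,.2,.1,0,-.05):
    f=v+.035; q=np.array([-83-58*np.cos(f)+2.5*np.sin(f)+10,16+58*np.sin(f)+2.5*np.cos(f)]); print(v,(q[0]-c[0]).round(1),(c[2]-q[1]).round(1))
E
```

```text
t: 25.98
ee_pos: [530.7, -256.0, 170.3]
orientation: [-2.499, -1.898, 0.003]
ft_force: [-0.7, -0.3, 0.5]
width: 7.4
grasp_force: 0.0
[-76.8   1.   70.3] [-0.7 -0.3  0.5] 7.436956337760032
1.2 -13.0 -1.3
1.1 -18.4 0.7
1.0 -23.7 3.2
0.9 -28.6 6.1
0.8 -33.3 9.6
0.7 -37.5 13.6
0.6 -41.4 17.9
0.5 -44.8 22.6
0.4 -47.7 27.6
0.3 -50.2 32.9
0.2 -52.0 38.4
0.1 -53.3 44.0
0 -54.1 49.8
-0.05 -54.2 52.7
```

```bash
python3 -m inch '[{"xyz":[-6,-0.5,-1],"rot":[0,0,0]},{"xyz":[-13,-0.5,-1.3],"rot":[0,0,0]},{"xyz":[-18.4,-0.5,0.7],"rot":[0,0,0]},{"xyz":[-23.7,-0.5,3.2],"rot":[0,0,0]},{"xyz":[-28.6,-0.5,6.1],"rot":[0,0,0]},{"xyz":[-33.3,-0.5,9.6],"rot":[0,0,0]},{"xyz":[-37.5,-0.5,13.6],"rot":[0,0,0]},{"xyz":[-41.4,-0.5,17.9],"rot":[0,0,0]},{"xyz":[-41.4,-0.5,17.9],"rot":[0,0,0]}]'; python3 lk.py w19.png
```

```text
t: 26.73
ee_pos: [520.0, -296.6, 153.7]
orientation: [-2.501, -1.9, 0.001]
ft_force: [0.6, 0.6, 0.2]
width: 0.5
grasp_force: 0.1
[-118.7    0.4   53.7] [0.6 0.6 0.2] 0.5 26.73
red [257.1  44.7] [240, 19, 36, 52, 1742] [(22, [-0.4, 0.0]), (34, [-2.7, 0.1]), (80, [-11.5, 0.3])]
red [14.5 97.5] [0, 81, 31, 33, 891] [(22, [-32.7, 165.7]), (34, [-33.0, 155.5]), (80, [-34.1, 116.5])]
red [258.  203.4] [240, 183, 36, 62, 1410] [(22, [-109.7, -0.8]), (34, [-105.2, -0.7]), (80, [-88.1, -0.3])]
red [255.5 268. ] [255, 263, 2, 11, 22] [(22, [-166.7, 1.1]), (34, [-158.7, 1.1]), (80, [-128.1, 1.0])]
yel [218.6  44.3] [215, 35, 8, 20, 153] [(22, [-0.2, 25.0]), (34, [-2.5, 23.5]), (80, [-11.3, 17.7])]
yel [296.9  47.1] [293, 35, 9, 26, 206] [(22, [-1.8, -25.7]), (34, [-4.0, -24.1]), (80, [-12.4, -17.8])]
```

```bash
python3 -m inch '[{"xyz":[-2.9,-0.4,6],"rot":[0,0,0]},{"xyz":[-5.8,-0.4,11],"rot":[0,0,0]},{"xyz":[-8.3,-0.4,16.3],"rot":[0,0,0]},{"xyz":[-10.1,-0.4,21.8],"rot":[0,0,0]},{"xyz":[-11.4,-0.4,27.4],"rot":[0,0,0]},{"xyz":[-12.2,-0.4,33],"rot":[0,0,0]},{"xyz":[-12.3,-0.4,34.2],"rot":[0,0,0]},{"xyz":[-12.3,-0.4,34.2],"rot":[0,0,0]}]'; python3 lk.py w20.png
```

```text
t: 27.45
ee_pos: [516.7, -307.7, 120.5]
orientation: [-2.501, -1.901, 0.001]
ft_force: [-1.0, 0.4, 5.6]
width: 0.6
grasp_force: 2.9
[-130.3    0.7   20.5] [-1.   0.4  5.6] 0.6 27.45
red [258.3  20.4] [236, 0, 46, 43, 1897] [(22, [-6.8, -0.1]), (34, [-10.0, -0.0]), (80, [-22.0, 0.3])]
red [258.8 202.7] [238, 180, 41, 66, 1700] [(22, [-108.5, -0.8]), (34, [-104.1, -0.7]), (80, [-87.1, -0.1])]
red [255.5 266. ] [255, 262, 2, 9, 18] [(22, [-154.7, 1.3]), (34, [-146.8, 1.3]), (80, [-116.7, 1.2])]
yel [209.7  11.6] [204, 0, 12, 26, 253] [(22, [-2.8, 25.2]), (34, [-6.3, 23.4]), (80, [-19.5, 16.5])]
yel [308.6  11.6] [304, 0, 11, 26, 256] [(22, [-2.9, -26.2]), (34, [-6.3, -24.2]), (80, [-19.5, -16.4])]
```

```bash
python3 -m inch '[{"xyz":[0,0,1],"rot":[0,0,0]},{"xyz":[0,0,1.8],"rot":[0,0,0]},{"xyz":[0,0,1.8],"rot":[0,0,0]}]'
python3 -m inch '[{"xyz":[0,0,-10],"rot":[0,0,0]},{"xyz":[0,0,-40],"rot":[0,0,0]},{"xyz":[-20,0,-80],"rot":[0,0,0]},{"xyz":[-50,0,-120],"rot":[0,0,0]},{"xyz":[-80,0,-160],"rot":[0,0,0]},{"xyz":[-110,0,-180],"rot":[0,0,0]},{"xyz":[-110,0,-180],"rot":[0,0,0]},{"xyz":[-110,0,-180],"rot":[0,0,0]}]'; python3 lk.py w21.png
python3 - <<'E'
from b import *
m=ctrl.camera_model('wrist')
for v in (0,.1,.24,.5):
    f=v+.035; t=[-83-70*np.cos(f),16+70*np.sin(f)]; print(v,proj(m,world(t[0],0,t[1]+2)))
print('seat bar',proj(m,world(-1,25,22)),proj(m,world(-1,-25,22)))
h=cv2.cvtColor(cv2.imread('pics/w21.png'),cv2.COLOR_BGR2HSV)
for x in (212,230,285,300):
    col=h[20:140,x]; print(x,[20+i for i in range(1,120) if (col[i,1]>90)!=(col[i-1,1]>90)][:6])
for r in (100,101,102): pass
E
```

```text
t: 27.75
ee_pos: [516.8, -307.7, 120.1]
orientation: [-2.501, -1.901, 0.0]
ft_force: [-5.1, 2.2, 18.0]
width: 0.4
grasp_force: 8.8
t: 28.42
ee_pos: [487.6, -416.4, 301.0]
orientation: [2.5, 1.895, 0.001]
ft_force: [0.0, 0.6, -0.4]
width: 0.8
grasp_force: 0.0
[-242.9   -0.4  201. ] [ 0.   0.6 -0.4] 0.8 28.42
red [77.1  9.3] [66, 0, 22, 21, 397] [(22, [-61.8, 194.6]), (34, [-65.3, 187.8]), (80, [-78.7, 161.6])]
red [254.5  71.8] [244, 43, 22, 59, 1216] [(22, [-125.4, 0.5]), (34, [-126.6, 0.5]), (80, [-131.5, 0.5])]
0 (np.float64(256.4495953677613), np.float64(98.89114279140333))
0.1 (np.float64(256.4685147707147), np.float64(98.23576775566141))
0.24 (np.float64(256.4951892518025), np.float64(96.19479632040037))
0.5 (np.float64(256.54368108766386), np.float64(88.66572816633436))
seat bar (np.float64(231.98143096262356), np.float64(-57.01648298615149)) (np.float64(280.7108662253185), np.float64(-57.128017421214366))
212 []
230 [79]
285 [79]
300 []
```

```bash
python3 -m inch '[{"xyz":[40,0,0],"rot":[0,0,0]},{"xyz":[80,0,0],"rot":[0,0,0]},{"xyz":[95,0,0],"rot":[0,0,0]},{"xyz":[95,0,0],"rot":[0,0,0]},{"xyz":[95,0,0],"rot":[0,0,0]}]'; cp pics/w21.png pics/x.png; python3 - <<'E'
from b import *
m1=ctrl.camera_model('wrist')
E
python3 lk.py w22.png; python3 - <<'E'
from b import *
m=ctrl.camera_model('wrist')
for v in (0,.1,.24,.5):
    f=v+.035; t=[-83-70*np.cos(f),16+70*np.sin(f)]; print(v,proj(m,world(t[0],0,t[1]+2)))
h=cv2.cvtColor(cv2.imread('pics/w22.png'),cv2.COLOR_BGR2HSV)
for x in (205,215,300,310):
    col=h[0:200,x]; js=[i for i in range(1,200) if (col[i,1]>90)!=(col[i-1,1]>90)][:4]; print('plate edge',x,[(j,chest(onz(m,x,j-.5,105)).tolist()[:2]) for j in js])
E
```

```text
t: 28.88
ee_pos: [512.7, -320.2, 296.8]
orientation: [-2.496, -1.903, 0.002]
ft_force: [0.3, -0.9, 0.4]
width: 0.6
grasp_force: 0.0
[-143.4    1.1  196.8] [ 0.3 -0.9  0.4] 0.6 28.88
red [258.1  47.9] [249, 34, 20, 29, 549] [(22, [-0.9, 0.1]), (34, [-3.1, 0.1]), (80, [-11.5, 0.3])]
red [90.1 81.1] [76, 70, 26, 24, 441] [(22, [-36.4, 195.9]), (34, [-37.3, 189.0]), (80, [-40.8, 162.5])]
red [257.4 157.1] [248, 133, 21, 50, 973] [(22, [-125.2, 0.2]), (34, [-123.0, 0.2]), (80, [-114.4, 0.4])]
yel [236.2  49. ] [234, 42, 5, 15, 66] [(22, [-2.1, 24.7]), (34, [-4.2, 23.9]), (80, [-12.4, 20.7])]
yel [280.7  49.3] [279, 43, 5, 14, 61] [(22, [-2.3, -25.5]), (34, [-4.4, -24.5]), (80, [-12.6, -20.9])]
0 (np.float64(257.0950250507867), np.float64(177.03938830141212))
0.1 (np.float64(257.1115453146796), np.float64(177.98766261775785))
0.24 (np.float64(257.13893681657595), np.float64(178.43681802377031))
0.5 (np.float64(257.20261715130874), np.float64(176.24589982518157))
plate edge 205 [(73, [-26.0, 63.7])]
plate edge 215 [(73, [-26.0, 51.6])]
plate edge 300 [(73, [-25.8, -51.6])]
plate edge 310 [(73, [-25.8, -63.8])]
```

From both views the lever's centroid lands on the same point only at about 22 mm above the deck, so it is flat. The bar is under the lip at the seat, the lid is square, and the arm is clear.

```bash
python3 -c "
from workcell import ctrl
print(ctrl.close_job())"
```

```text
the job is handed in; nothing more can be done
None
```

The lid is seated in the chest, the loop's bar is caught under the hook's lip, and the lever is snapped flat. The job was handed in at about 29 s with the arm clear; no verdict came back.

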